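# Tip a pail of clementines into the pan

## Robot

A 6-joint arm with a two-finger parallel gripper is mounted at the origin on the work surface. World frame = base frame: x ahead of the robot, y to its left, z up, the work surface at z = 0. Lengths are in m, angles in rad, forces in N, time in s.
With the tool pointing down it reaches from about 0.275 to 0.725 m from the base axis. Payload 5.6 kg.
Tool frame: the origin (TCP) lies midway between the tips of the shut fingers; the grasp point (between the pads) lies arm.grip_depth behind it (arm.grip_depth is the distance from the TCP to the grasp point, in m); z points along the fingers, y is the line along which they close (so a half turn about z gives the same grasp; the last joint's range is limited). The gripper opens to 85 mm and grips with 20 to 120 N. Pads are 22 mm wide; open, the fingers measure 114 mm over their backs; the gripper's body (76 mm by 85 mm) begins 54 mm behind the grasp point. The pads swing forward as they close: fully open they stand 13 mm farther back than shut.
Start: joints at [1.528, 0.255, 0.108, 0, -1.424, -0.285], TCP at [0.177, 0.521, 0.231] pointing down, gripper open.
Joint ranges: [-2.95, 2.95], [-1.21, 1.97], [-1.09, 1.5], [-2.87, 1.71], [-2.94, -0.07], [-3.05, 3.05]. Speed limits (rad/s): [2.57, 2.57, 3.14, 3.14, 3.14, 3.14].

## Interface

Orientations are given as a rotation vector (axis times angle).
In Python, from workcell import arm, viewer, models gives the robot as it stands.
- The arm moves only by the tool move_arm, never from a script. Its argument "series" is a list of rows, each a list of 5 numbers: the finger opening in mm, from 0 to 85.4, then the shift along the tool's x, y, z in mm, then the turn about the tool's z in degrees. A call has exactly 5 rows; each row is the pose to reach, as a shift and turn from the pose commanded when the call began, along the tool's axes at that moment; what a row does not reach only later rows make up. A row lasts 1/10 s, in which the tool goes at most 50 mm and 8.59 degrees, less where a joint would pass 70% of its speed; a pose out of reach is approached as far as the arm can. A call with a gripper value outside its range is refused whole. The fingers move at their own pace and stop on an object; the grip force is fixed at half the most. Time passes only in rows, so rows that repeat a pose let the fingers close, or fill a call up. It gives the time, the measured TCP pose, the force, the opening and the grip force at its end, in the units of the state.
- arm.get_state(): the state, without advancing time (a new reading comes with each control period).
- viewer.snapshot(name): name is "scene" or "top" or "wrist"; returns a dict with "color" (420x560x3 uint8, blue, green, red), "fx", "fy", "cx", "cy" (pixels), "position" and "attitude" of the camera in the world; the wrist camera has in their place "mount" (4x4, takes a point from camera to tool coordinates, whose origin is the TCP and whose axes are the flange's). Camera axes: x right, y down, z forward; pixel columns grow to the right and rows downward; lengths in m; the calibration is good to about 2 mm. A picture is of the moment at which its call begins: read the wrist's pose just before it. There is no depth.
- arm.hand_in(): hands the job in; it is judged then, once.
Trained networks look in a picture, given as the dict that the camera call returned (one of the last four; its "shot" number tells which), for a name from the list of things; names that differ only in an ending like _2 or _b are one class to them, and where a whole thing is asked for, a point or a joint stands for the part that bears it (a point fixed in the world has none). Each returns a list of dicts, best first, with "p" (0 to 1); they miss things now and then, are a little off and sometimes report something else, mostly with a low value. They report only what shows in the picture. A call takes as long as a camera call. They do not tell look-alikes from the thing itself.
- models.look_for(picture, thing): "xy" ([column, row] as shares, 0 to 1, of the picture: columns of its width, rows of its height, amid what is visible of it).
The state is a dict: "clock": time; "joint_pos": joint angles; "qd": joint speeds; "tau": joint torques, N m; "position": TCP position; "tcp_rot": TCP orientation; "contact_force": force on the tool from outside, world axes, zero at the start; "moment": the same for the moment, N m; "width": opening from 0.0 (shut) to 1.0 (fully open); "gripper_force": force on a finger pad.
Only numpy, scipy, OpenCV 4.12 (cv2) and the standard library are available. Lean on these libraries where they do the work, as an engineer would, in place of code of your own. Each camera call takes 0.05 s, during which the arm holds its last target. There are 200 camera calls.

## Task

Empty the white pail of clementines into the steel pan. Lift the pail by its bail and stand it on the bench beside the pan's tipping edge (nearly or just touching it, blue heel grip pointing away from the pan) and let go; then take it by the heel grip at its bottom rim and tip it over, mouth to the pan and leaning on the pan's edge, until it lies about level or beyond and all three clementines are in the pan. Finally stand the empty pail upright on the bench beside that edge again and let go, leaving the bowl, jar and spatula where they are.

Things in the scene. Friction and masses are not known exactly. Their poses are not given: they have to be found in the camera images.
- pan: open steel pan, fixed to the bench: 265 mm along its x, 325 mm along its y, 100 mm high, walls 4 mm, floor 4 mm thick. Origin at the centre of its underside on the bench, z up. A 6 mm thick flange runs round its top (top face 100 mm above the bench) and stands 10 mm outside the walls. The tipping edge is the long flange edge on its -x side: its outer line is at x = -142.5 mm, top at z = 100 mm.
- pail: white plastic pail, open at the top, 125 mm high, outer diameter 124 mm at the bottom widening evenly to 156 mm at the mouth, wall 3.5 mm; 0.25 kg give or take 30 percent, empty, without bail and heel. Origin at the centre of its underside, z up to the mouth. Its +x side is the one that goes against the pan; the heel grip is on its -x side, the bail's pivots are on its +y and -y sides.
- pail_mid (a point): centre of the pail, half-way up (62.5 mm above its underside), on its axis; axes as the pail's.
- bail: steel wire bail of the pail, an arch that swings about the pail's y axis on stiff pivots (0.03 N m of friction: it stays where it is left, and the hanging pail may lean by some 0.1 rad). Origin on the pivot line, on the pail's axis 112 mm above its underside; its z points from there to the middle of the grip 90 mm away; its y lies along the pivots and the grip. It may lean up to 0.4 rad towards +x or -x of the pail at the start and swings at most 1.3 rad to either side.
- bail_grip (a point): centre of the blue grip of the bail: a round bar 18 mm in diameter and 70 mm long along y, with free space all round.
- heel: blue heel grip, one with the pail, on its bottom rim at -x: a block 40 mm along x (radially), 16 mm along y, 40 mm along z. Origin at its centre, 86 mm from the pail's axis and 28 mm above the pail's underside; axes as the pail's. It stands free of the wall, from 66 to 106 mm off the axis; the mouth above overhangs, so it is pinched across y from a tool that leans away from the pail.
- fruit0_center (a point): centre of a clementine, an orange ball 54 mm in diameter, 80 g; starts in the pail.
- fruit1_center (a point): centre of a second clementine, the same size and mass; starts in the pail.
- fruit2_center (a point): centre of a third clementine, the same size and mass; starts in the pail.
- bowl: steel bowl 140 mm across, 60 mm high, a bystander; origin under its centre.
- jar: amber glass jar 76 mm in diameter, 110 mm high, a bystander; origin under its centre.
- spatula: spatula lying on the bench, a bystander; about 250 mm long along its x, handle to -x.
There are look-alikes about, which are no part of the job. What is meant by the pail is not green, and is the larger of those in its own colour. Leave any turquoise look-alike of the part that bears fruit2_center alone.

How it is judged:
On the way, in this order (a step that is already met when the one before it is completed fails the run):
1. the pail is lifted off the bench by its bail (height (world z) of pail above 0.012 m and contact force between the fingers and bail above 0.5 N and contact force between the fingers and heel below 0.1 N), for 0.2 s.
2. the pail stands upright and released on the bench beside the pan's tipping edge (gap at most 35 mm), heel grip away from the pan (height (world z) of pail below 0.006 m and angle between pail's own z axis and vertical below 0.12 rad and x of pail in the frame of pan above -0.256 m and y of pail in the frame of pan between -0.14 and 0.14 m and x of heel in the frame of pan below -0.265 m and contact force between the fingers and pail below 0.05 N), for 0.2 s.
3. held by the heel grip alone, and leaning on the pan's edge, the pail is tipped to about level (at least 80 degrees) (angle between pail's own z axis and vertical above 1.4 rad and contact force between pail and pan above 0.1 N and contact force between the fingers and heel above 0.3 N and contact force between the fingers and bail below 0.1 N), for 0.2 s.
At the end, for the whole second after the job is handed in: All three clementines lie inside the pan below its rim; the pail stands upright (within 0.12 rad) and still on the bench on the tipping-edge side of the pan, its axis 180 to 320 mm from the pan's centre across that edge and within 200 mm along it (x of fruit0_center in the frame of pan between -0.13 and 0.13 m and y of fruit0_center in the frame of pan between -0.16 and 0.16 m and height (world z) of each of fruit0_center, fruit1_center, fruit2_center below 0.09 m and x of fruit1_center in the frame of pan between -0.13 and 0.13 m and y of fruit1_center in the frame of pan between -0.16 and 0.16 m and x of fruit2_center in the frame of pan between -0.13 and 0.13 m and y of fruit2_center in the frame of pan between -0.16 and 0.16 m and height (world z) of pail below 0.006 m and angle between pail's own z axis and vertical below 0.12 rad and x of pail in the frame of pan between -0.32 and -0.18 m and y of pail in the frame of pan between -0.2 and 0.2 m and linear speed of pail below 0.03 m/s); the robot touches nothing.
It fails at once if a bystander is moved more than 30 mm (distance of any of bowl, jar, spatula from where it was at the start of the episode above 0.03 m).
It also fails if it takes over 70 s, if anything falls off the work surface, if the arm or the gripper's body presses on something with over 40 N, if the wrist force passes 120 N, or if a joint passes its speed limit or range.

## Working session

There is one attempt and no reset: what is moved stays moved. The work goes in short steps, Python scripts to look and compute and a tool call to move; the robot and the scene stay as the last step left them, time stands still between calls to the robot, and variables do not carry over. Pictures are saved under pics/ and viewed, at most 10 in all, crops included, and the job is handed in when it is done.

Besides the shell and the picture viewer there is one more tool, called after ">>>" in YAML: its name, and indented under it one key for each argument. move_arm: Moves the arm, as the interface text tells. Its arguments: {"type":"object","properties":{"series":{"type":"array","items":{"type":"array","items":{"type":"number"}}}},"required":["series"]}

```bash
ls; mkdir -p pics; python3 - <<'E'
from workcell import arm, viewer, models
import cv2
print(arm.get_state(), arm.grip_depth)
for n in ("scene","top"):
    s=viewer.snapshot(n); cv2.imwrite(f"pics/{n}0.png",s["color"])
    print(n,{k:v for k,v in s.items() if k!="color"})
    for t in ("pan","pail","bail_grip","heel","fruit0_center","bowl","jar","spatula"):
        print(t,[(round(d["p"],2),round(d["xy"][0]*560),round(d["xy"][1]*420)) for d in models.look_for(s,t)])
E
```

```text
pics
{'clock': 0.0, 'joint_pos': array([ 1.52759307e+00,  2.55736505e-01,  1.06987032e-01, -4.81663933e-04,
       -1.42388769e+00, -2.84613422e-01]), 'qd': array([ 0.00080282,  0.00061435,  0.00202467, -0.00065487,  0.00091553,
       -0.00130637]), 'tau': array([-3.91909334e-04, -3.86628520e+01,  2.37940997e+01,  5.36517173e+00,
       -6.24869659e-03,  5.43050234e-06]), 'position': array([0.17686235, 0.52025851, 0.23039334]), 'tcp_rot': array([ 3.09760838e+00, -5.12432956e-01, -3.94480800e-04]), 'contact_force': array([-0.49450013,  0.09901258, -1.25085858]), 'moment': array([ 0.03204607,  0.06772396, -0.0095741 ]), 'gripper_force': 0.0, 'width': 1.000715385386235} 0.0187
scene {'fx': 421.5878431491754, 'fy': 421.5878431491754, 'cx': 279.8106837825604, 'cy': 207.03610672794915, 'position': array([ 1.13228411, -0.00677937,  1.13872478]), 'attitude': array([-1.88425891, -1.95732838,  0.53930484]), 'shot': 1}
pan [(0.82, 356, 231)]
pail [(0.97, 105, 208), (0.78, 180, 151), (0.61, 187, 199)]
bail_grip [(0.75, 86, 186), (0.61, 177, 133), (0.55, 186, 190)]
heel [(0.44, 109, 240)]
fruit0_center [(0.64, 154, 284)]
bowl [(0.91, 472, 240), (0.3, 182, 221)]
jar [(0.77, 155, 286)]
spatula [(0.56, 278, 183), (0.44, 183, 219)]
top {'fx': 430.73851474880433, 'fy': 430.73851474880433, 'cx': 280.9697014266167, 'cy': 211.73289276973892, 'position': array([0.29102683, 0.00583679, 1.41438856]), 'attitude': array([-2.15905734,  2.13749765, -0.19138186]), 'shot': 2}
pan [(0.6, 218, 197)]
pail [(0.95, 450, 208), (0.82, 388, 281)]
bail_grip [(0.77, 463, 204), (0.53, 394, 285), (0.49, 368, 222)]
heel [(0.43, 368, 275)]
fruit0_center [(0.69, 359, 213)]
bowl [(0.68, 110, 187)]
jar [(0.57, 385, 144), (0.48, 109, 187)]
spatula [(0.55, 286, 256)]
```

View pics/scene0.png

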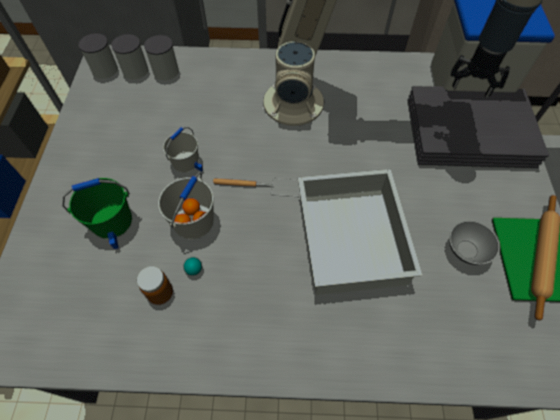

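View pics/top0.png

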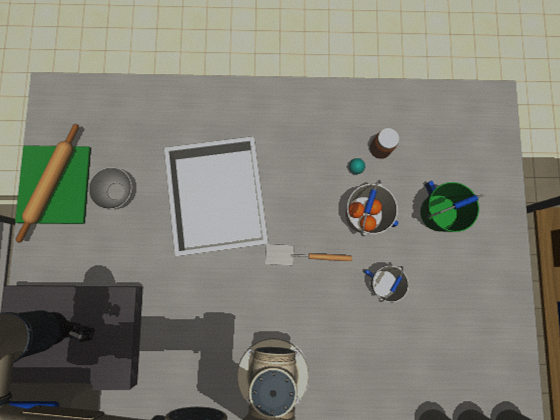

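The scene view shows these candidates for the pail:
- green pail at scene (100,207) / top (450,207), excluded by colour
- small white pail at scene (181,150) / top (387,283), excluded because it is smaller and empty
- large white pail with three clementines at scene (187,205) / top (372,208), which is my choice

The turquoise ball at top (357,166) is a look-alike and stays where it is. The pan is at top (215,197), and its tipping edge faces the pail. I'll check a close crop.

```bash
python3 - <<'E'
import cv2,numpy as np
t=cv2.imread("pics/top0.png");s=cv2.imread("pics/scene0.png")
a=cv2.resize(t[170:250,335:415],(400,400),interpolation=cv2.INTER_CUBIC)
b=cv2.resize(s[165:245,150:230],(400,400),interpolation=cv2.INTER_CUBIC)
c=cv2.resize(t[130:260,160:360],(800,520))[:, :]
cv2.imwrite("pics/crop1.png",np.hstack([a,b]))
cv2.imwrite("pics/crop2.png",c)
E
```

```text
(no output)
```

View pics/crop1.png

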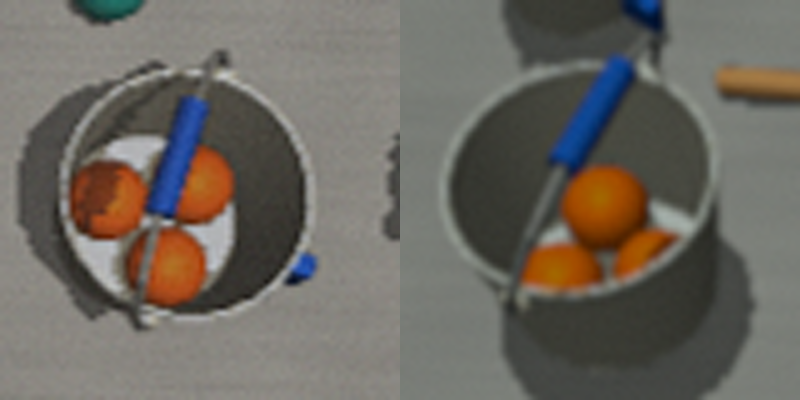

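View pics/crop2.png

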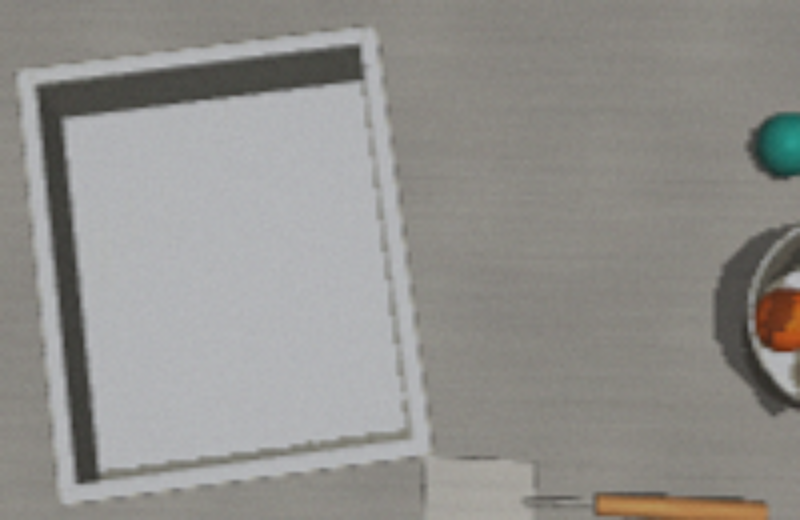

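The crop confirms it: a large white pail with 3 clementines, its heel at top (395,223) and its bail grip at top (371,201). The pan corners sit at about (165,148), (254,137), (267,243) and (176,255). The spatula blade's near end is close to the pan corner, at (266-294,245-265).

```bash
cat > h.py <<'E'
import numpy as np, cv2
from scipy.spatial.transform import Rotation as R
from workcell import arm, viewer, models
def ray(s,uv,pose=None):
    if "position" in s: Rm=R.from_rotvec(s["attitude"]).as_matrix(); o=np.array(s["position"])
    else:
        T=np.eye(4);T[:3,:3]=R.from_rotvec(pose["tcp_rot"]).as_matrix();T[:3,3]=pose["position"]
        T=T@s["mount"];Rm=T[:3,:3];o=T[:3,3]
    return o,Rm@np.array([(uv[0]-s["cx"])/s["fx"],(uv[1]-s["cy"])/s["fy"],1.])
def onz(s,uv,z,pose=None):
    o,d=ray(s,uv,pose); return o+d*(z-o[2])/d[2]
def tri(rs):
    A=0;b=0
    for o,d in rs:
        d=d/np.linalg.norm(d);P=np.eye(3)-np.outer(d,d);A=A+P;b=b+P@o
    return np.linalg.solve(A,b)
def proj(s,p,pose=None):
    if "position" in s: Rm=R.from_rotvec(s["attitude"]).as_matrix(); o=np.array(s["position"])
    else:
        T=np.eye(4);T[:3,:3]=R.from_rotvec(pose["tcp_rot"]).as_matrix();T[:3,3]=pose["position"]
        T=T@s["mount"];Rm=T[:3,:3];o=T[:3,3]
    c=Rm.T@(np.asarray(p)-o); return np.array([s["cx"]+s["fx"]*c[0]/c[2],s["cy"]+s["fy"]*c[1]/c[2]])
E
python3 - <<'E'
from h import *
np.set_printoptions(precision=4,suppress=True)
T=viewer.snapshot("top");S=viewer.snapshot("scene")
c=[onz(T,(160+x/4,130+y/4),.1)[:2] for x,y in [(20,72),(375,28),(428,452),(65,500)]]
c=np.array(c);print("pan corners",c,"sides",np.linalg.norm(c-np.roll(c,-1,0),axis=1),"ctr",c.mean(0))
ax=(c[0]+c[3]-c[1]-c[2]);print("pan x yaw deg",np.degrees(np.arctan2(ax[1],ax[0])))
ay=(c[0]+c[1]-c[2]-c[3]);print("long dir yaw",np.degrees(np.arctan2(ay[1],ay[0])))
f=lambda x,y:(335+x/5,170+y/5); g=lambda x,y:(150+x/5,165+y/5)
print("mouth L R T B",[onz(T,f(*q),.125)[:2] for q in [(62,193),(313,193),(187,66),(187,320)]], "ctr",onz(T,f(187,193),.125))
print("pivots",onz(T,f(217,60),.112),onz(T,f(145,322),.112))
print("heel",onz(T,f(302,267),.045))
print("grip",tri([ray(T,f(178,156)),ray(S,g(194,114))]))
print("gripA",tri([ray(T,f(193,103)),ray(S,g(620-400,66))]),"gripB",tri([ray(T,f(162,210)),ray(S,g(567-400,162))]))
print("tri corner check", tri([ray(T,(160+428/4,130+452/4)),ray(S,(301,175))]))
for n,t in [("spatula",(267,255)),("spat end",(352,258)),("jar",(385,144)),("turq",(357,166)),("small",(388,283)),("bowl",(110,187))]: print(n,onz(T,t,.03)[:2])
E
```

```text
pan corners [[0.6992 0.3471]
 [0.7395 0.0688]
 [0.4032 0.0223]
 [0.3641 0.2963]] sides [0.2812 0.3395 0.2768 0.3389] ctr [0.5515 0.1836]
pan x yaw deg 98.19086834199713
long dir yaw 8.252479260008522
mouth L R T B [array([ 0.5084, -0.2213]), array([ 0.5102, -0.3751]), array([ 0.5886, -0.2998]), array([ 0.4315, -0.2959])] ctr [ 0.5093 -0.2978  0.125 ]
pivots [ 0.5957 -0.3217  0.112 ] [ 0.4314 -0.2731  0.112 ]
heel [ 0.4754 -0.3899  0.045 ]
grip [ 0.5187 -0.2748  0.196 ]
gripA [ 0.5342 -0.2567  0.2668] gripB [ 0.5013 -0.295   0.1168]
tri corner check [0.4027 0.026  0.1072]
spatula [0.3707 0.0226]
spat end [ 0.3637 -0.2503]
jar [ 0.7458 -0.3682]
turq [ 0.6684 -0.2724]
small [ 0.2855 -0.3641]
bowl [0.5866 0.5368]
```

```bash
cat >> h.py <<'E'
def goto(p=None,yaw=None,st=None):
    "shift (mm, tool axes) and turn (deg) that bring TCP to p with the tool's y line at world yaw (deg, mod 180)"
    s=st or arm.get_state(); Rm=R.from_rotvec(s["tcp_rot"]).as_matrix()
    y=Rm[:,1]; cur=np.degrees(np.arctan2(y[1],y[0]))
    tilt=np.degrees(np.arccos(-Rm[2,2]))
    print("t %.2f pos"%s["clock"],np.round(s["position"],4),"tooly yaw %.1f tilt %.2f j"%(cur,tilt),np.round(s["joint_pos"],2),"w %.3f"%s["width"],"F",np.round(s["contact_force"],1),"g %.1f"%s["gripper_force"])
    if p is not None: print(" shift",np.round(1000*Rm.T@(np.array(p)-s["position"]),1))
    if yaw is not None:
        d=(yaw-cur+90)%180-90; print(" turn (tool z down => sign flips)",round(-d,1), "other", round(-d+180,1), round(-d-180,1))
E
python3 - <<'E'
from h import *
goto((0.519,-0.275,0.35),73)
T=viewer.snapshot("top");S=viewer.snapshot("scene")
f=lambda x,y:(335+x/5,170+y/5); g=lambda x,y:(150+x/5,165+y/5)
print(tri([ray(T,f(193,103)),ray(S,g(167,162))]),tri([ray(T,f(162,210)),ray(S,g(220,66))]))
E
```

```text
t 1.00 pos [0.1771 0.5207 0.2313] tooly yaw -108.8 tilt 0.00 j [ 1.53  0.26  0.11  0.   -1.42 -0.28] w 1.002 F [ 0.3 -0.6 -0.7] g 0.0
 shift [ 579.9  643.3 -118.7]
 turn (tool z down => sign flips) -1.8 other 178.2 -181.8
[ 0.54995102 -0.2841838   0.19672312] [ 0.48709266 -0.26503047  0.19590152]
```

>>> move_arm:
  series:
    - [85, 0, 0, -50, 0]
    - [85, 0, 0, -100, 0]
    - [85, 0, 0, -150, 0]
    - [85, 0, 0, -200, 0]
    - [85, 0, 0, -250, 0]

```text
clock: 1.6
position: [0.1771, 0.5198, 0.482]
tcp_rot: [-3.097, 0.513, -0.0]
contact_force: [0.5, 2.2, 2.1]
width: 0.997
gripper_force: 0.0
```

>>> move_arm:
  series:
    - [85, 0, 0, -50, 0]
    - [85, 0, 0, -100, 0]
    - [85, 0, 0, -150, 0]
    - [85, 0, 0, -200, 0]
    - [85, 0, 0, -250, 0]

```text
clock: 2.1
position: [0.1612, 0.4747, 0.5805]
tcp_rot: [-3.072, 0.509, -0.008]
contact_force: [-0.6, -3.2, 1.3]
width: 0.993
gripper_force: 0.0
```

```bash
python3 -c "
from h import *
goto((0.519,-0.275,0.35),73)"
```

```text
t 2.10 pos [0.1612 0.4747 0.5805] tooly yaw -108.8 tilt 1.59 j [ 1.56  0.5   1.5   0.02 -2.54 -0.31] w 0.993 F [-0.6 -3.2  1.3] g 0.0
 shift [580.2 600.5 214.4]
 turn (tool z down => sign flips) -1.8 other 178.2 -181.8
```

>>> move_arm:
  series:
    - [85, 33, 34, 15, 0]
    - [85, 66, 68, 30, 0]
    - [85, 99, 102, 45, 0]
    - [85, 132, 136, 60, 0]
    - [85, 165, 170, 75, 0]

```text
clock: 2.6
position: [0.2444, 0.3001, 0.5177]
tcp_rot: [-3.067, 0.506, -0.01]
contact_force: [1.5, 0.1, 0.5]
width: 0.991
gripper_force: 0.0
```

```bash
python3 -c "
from h import *
goto((0.519,-0.275,0.35),73)"
```

```text
t 2.60 pos [0.2444 0.3001 0.5177] tooly yaw -108.7 tilt 1.93 j [ 1.3   0.    0.55  0.   -2.09 -0.06] w 0.991 F [1.5 0.1 0.5] g 0.0
 shift [444.6 461.8 152.7]
 turn (tool z down => sign flips) -1.7 other 178.3 -181.7
```

```bash
python3 -c "
from h import *
s=arm.get_state();print(R.from_rotvec(s['tcp_rot']).as_matrix().round(4))"
```

```text
[[ 0.947  -0.321   0.0118]
 [-0.3212 -0.9465  0.0315]
 [ 0.0011 -0.0336 -0.9994]]
```

>>> move_arm:
  series:
    - [85, -46, -15, 14, 0]
    - [85, -92, -30, 28, 0]
    - [85, -138, -45, 42, 0]
    - [85, -184, -60, 56, 0]
    - [85, -230, -75, 70, 0]

```text
clock: 3.1
position: [0.0513, 0.449, 0.4505]
tcp_rot: [-3.067, 0.508, -0.003]
contact_force: [0.6, 0.9, 0.9]
width: 0.994
gripper_force: 0.0
```

>>> move_arm:
  series:
    - [85, -46, -15, 14, 0]
    - [85, -92, -30, 28, 0]
    - [85, -138, -45, 42, 0]
    - [85, -160, -89, 43, 0]
    - [85, -182, -133, 44, 0]

```text
clock: 3.6
position: [-0.0777, 0.6347, 0.4104]
tcp_rot: [-3.07, 0.504, -0.003]
contact_force: [-1.5, 1.6, 2.2]
width: 0.994
gripper_force: 0.0
```

>>> move_arm:
  series:
    - [85, -22, -44, 1, 0]
    - [85, -44, -88, 2, 0]
    - [85, -66, -132, 3, 0]
    - [85, -88, -176, 4, 0]
    - [85, -110, -220, 5, 0]

```text
clock: 4.1
position: [-0.0937, 0.756, 0.3554]
tcp_rot: [-3.041, 0.502, 0.006]
contact_force: [-0.5, -0.4, 1.5]
width: 0.998
gripper_force: 0.0
```

```bash
python3 -c "
from h import *
goto((0.519,-0.275,0.35),73)
s=arm.get_state();print(R.from_rotvec(s['tcp_rot']).as_matrix().round(4))"
```

```text
t 4.10 pos [-0.0937  0.756   0.3554] tooly yaw -108.8 tilt 3.40 j [ 1.91  0.88  1.5   0.03 -2.14 -0.65] w 0.998 F [-0.5 -0.4  1.5] g 0.0
 shift [911.4 777.8 -51.9]
 turn (tool z down => sign flips) -1.8 other 178.2 -181.8
[[ 0.9469 -0.3215  0.0059]
 [-0.3212 -0.9452  0.0591]
 [-0.0134 -0.0578 -0.9982]]
```

>>> move_arm:
  series:
    - [85, -220, -440, -200, 0]
    - [85, -220, -440, -200, 0]
    - [85, -220, -440, -200, 0]
    - [85, -220, -440, -200, 0]
    - [85, -220, -440, -200, 0]

```text
clock: 4.6
position: [-0.1, 0.7895, 0.3321]
tcp_rot: [-3.0, 0.495, 0.024]
contact_force: [0.5, -1.1, -0.5]
width: 0.995
gripper_force: 0.0
```

```bash
python3 -c "
from h import *
goto((0.519,-0.275,0.35),73)
s=arm.get_state();print(R.from_rotvec(s['tcp_rot']).as_matrix().round(4))"
```

```text
t 4.60 pos [-0.1     0.7895  0.3321] tooly yaw -108.8 tilt 5.86 j [ 1.91  0.91  1.5   0.04 -2.06 -0.64] w 0.995 F [ 0.5 -1.1 -0.5] g 0.0
 shift [ 926.1  802.  -125.8]
 turn (tool z down => sign flips) -1.8 other 178.2 -181.8
[[ 0.9469 -0.3214  0.0011]
 [-0.3199 -0.9419  0.1021]
 [-0.0318 -0.097  -0.9948]]
```

>>> move_arm:
  series:
    - [85, -220, -440, -350, 0]
    - [85, -220, -440, -350, 0]
    - [85, -220, -440, -350, 0]
    - [85, -220, -440, -350, 0]
    - [85, -220, -440, -350, 0]

```text
clock: 5.1
position: [-0.1025, 0.7907, 0.3525]
tcp_rot: [-2.96, 0.488, 0.04]
contact_force: [-0.7, 0.1, 0.5]
width: 0.997
gripper_force: 0.0
```

>>> move_arm:
  series:
    - [85, -220, -440, -400, 0]
    - [85, -220, -440, -400, 0]
    - [85, -220, -440, -400, 0]
    - [85, -220, -440, -400, 0]
    - [85, -220, -440, -400, 0]

```text
clock: 5.6
position: [-0.1036, 0.782, 0.3849]
tcp_rot: [-2.919, 0.481, 0.055]
contact_force: [-0.4, 0.8, 0.2]
width: 0.996
gripper_force: 0.0
```

>>> move_arm:
  series:
    - [85, -220, -440, -450, 0]
    - [85, -220, -440, -450, 0]
    - [85, -220, -440, -450, 0]
    - [85, -220, -440, -450, 0]
    - [85, -220, -440, -450, 0]

```text
clock: 6.1
position: [-0.1035, 0.7642, 0.4254]
tcp_rot: [-2.88, 0.474, 0.071]
contact_force: [0.1, 0.1, -0.1]
width: 0.999
gripper_force: 0.0
```

```bash
python3 -c "
from h import *
goto((0.519,-0.275,0.35),73)
s=arm.get_state();print(R.from_rotvec(s['tcp_rot']).as_matrix().round(4))"
```

```text
t 6.10 pos [-0.1035  0.7642  0.4254] tooly yaw -109.2 tilt 13.03 j [ 1.94  0.8   1.5   0.08 -2.05 -0.65] w 0.999 F [ 0.1  0.1 -0.1] g 0.0
 shift [ 919.   774.8 -167.5]
 turn (tool z down => sign flips) -2.2 other 177.8 -182.2
[[ 0.9467 -0.3219 -0.0114]
 [-0.3113 -0.9233  0.2251]
 [-0.083  -0.2095 -0.9743]]
```

>>> move_arm:
  series:
    - [85, -220, -440, -420, 0]
    - [85, -220, -440, -420, 0]
    - [85, -220, -440, -420, 0]
    - [85, -220, -440, -420, 0]
    - [85, -220, -440, -420, 0]

```text
clock: 6.6
position: [-0.1037, 0.7507, 0.4585]
tcp_rot: [-2.84, 0.467, 0.086]
contact_force: [0.2, -0.4, -0.2]
width: 0.997
gripper_force: 0.0
```

>>> move_arm:
  series:
    - [85, -220, -440, -420, 0]
    - [85, -220, -440, -420, 0]
    - [85, -220, -440, -420, 0]
    - [85, -220, -440, -420, 0]
    - [85, -220, -440, -420, 0]

```text
clock: 7.1
position: [-0.1036, 0.7358, 0.4911]
tcp_rot: [-2.8, 0.46, 0.101]
contact_force: [0.0, -0.8, -0.2]
width: 0.995
gripper_force: 0.0
```

>>> move_arm:
  series:
    - [85, -220, -440, -420, 0]
    - [85, -220, -440, -420, 0]
    - [85, -220, -440, -420, 0]
    - [85, -220, -440, -420, 0]
    - [85, -220, -440, -420, 0]

```text
clock: 7.6
position: [-0.1033, 0.7198, 0.5229]
tcp_rot: [-2.759, 0.453, 0.115]
contact_force: [-0.7, 0.0, -0.6]
width: 0.993
gripper_force: 0.0
```

>>> move_arm:
  series:
    - [85, -220, -440, -420, 0]
    - [85, -220, -440, -420, 0]
    - [85, -220, -440, -420, 0]
    - [85, -220, -440, -420, 0]
    - [85, -220, -440, -420, 0]

```text
clock: 8.1
position: [-0.1027, 0.7025, 0.5538]
tcp_rot: [-2.719, 0.446, 0.13]
contact_force: [-0.2, 0.4, -0.0]
width: 1.0
gripper_force: 0.0
```

```bash
python3 -c "
from h import *
goto((0.519,-0.275,0.35),73)
s=arm.get_state();print(R.from_rotvec(s['tcp_rot']).as_matrix().round(4))"
```

```text
t 8.10 pos [-0.1027  0.7025  0.5538] tooly yaw -110.3 tilt 22.61 j [ 2.    0.63  1.5   0.15 -2.06 -0.66] w 1.000 F [-0.2  0.4 -0. ] g 0.0
 shift [ 901.5  727.4 -204.6]
 turn (tool z down => sign flips) -3.3 other 176.7 -183.3
[[ 0.9453 -0.325  -0.0288]
 [-0.2898 -0.8769  0.3834]
 [-0.1499 -0.3541 -0.9231]]
```

```bash
cat >> h.py <<'E'
def barroll(axis,st=None):
    "turn about tool z (deg) making tool x parallel (mod 180) to the projection of axis"
    s=st or arm.get_state(); v=R.from_rotvec(s["tcp_rot"]).as_matrix().T@np.array(axis,float)
    a=np.degrees(np.arctan2(v[1],v[0])); a=(a+90)%180-90
    print(" roll",round(a,1),"j6 now",round(s["joint_pos"][5],2), "axis out-of-plane deg",round(np.degrees(np.arcsin(v[2]/np.linalg.norm(v))),1)); return a
E
python3 - <<'E'
from h import *
goto((0.35,0.35,0.5)); barroll((.956,-.29,0)); barroll((.99,.143,0))
s=arm.get_state();z=R.from_rotvec(s["tcp_rot"]).as_matrix()[:,2]
print(z, "grasp TCP",np.array([.5185,-.2746,.1963])+.017*z,"pre",np.array([.5185,-.2746,.1963])-.083*z)
E
```

```text
t 8.10 pos [-0.1027  0.7025  0.5538] tooly yaw -110.3 tilt 22.61 j [ 2.    0.63  1.5   0.15 -2.06 -0.66] w 1.000 F [-0.2  0.4 -0. ] g 0.0
 shift [538.2 181.1 -98.6]
 roll -3.3 j6 now -0.66 axis out-of-plane deg -8.0
 roll -26.6 j6 now -0.66 axis out-of-plane deg 1.5
[-0.02880996  0.38341983 -0.9231247 ] grasp TCP [ 0.51801023 -0.26808186  0.18060688] pre [ 0.52089123 -0.30642385  0.27291935]
```

>>> move_arm:
  series:
    - [85, 47, 16, -8, -1]
    - [85, 94, 32, -17, -2]
    - [85, 141, 47, -26, -3]
    - [85, 188, 63, -34, -3.3]
    - [85, 235, 79, -43, -3.3]

```text
clock: 8.6
position: [0.061, 0.5746, 0.5342]
tcp_rot: [-2.729, 0.367, 0.114]
contact_force: [1.3, 1.3, 1.7]
width: 0.993
gripper_force: 0.0
```

>>> move_arm:
  series:
    - [85, 47, 16, -8, 0]
    - [85, 94, 32, -17, 0]
    - [85, 141, 47, -26, 0]
    - [85, 188, 63, -34, 0]
    - [85, 235, 79, -43, 0]

```text
clock: 9.1
position: [0.2654, 0.4329, 0.5154]
tcp_rot: [-2.728, 0.366, 0.114]
contact_force: [1.5, 1.0, -0.1]
width: 0.995
gripper_force: 0.0
```

```bash
python3 -c "
from h import *
goto((0.521,-0.306,0.30)); barroll((.956,-.29,0))"
```

```text
t 9.10 pos [0.2654 0.4329 0.5154] tooly yaw -106.8 tilt 22.63 j [ 1.2   0.03  0.56 -0.17 -1.74  0.04] w 0.995 F [ 1.5  1.  -0.1] g 0.0
 shift [449.8 668.5 -92.2]
 roll 0.1 j6 now 0.04 axis out-of-plane deg -8.0
```

>>> move_arm:
  series:
    - [85, 27, 40, -5, 0]
    - [85, 54, 80, -10, 0]
    - [85, 81, 120, -16, 0]
    - [85, 108, 160, -22, 0]
    - [85, 135, 200, -28, 0]

```text
clock: 9.6
position: [0.3408, 0.2113, 0.4511]
tcp_rot: [-2.728, 0.366, 0.114]
contact_force: [0.5, -0.5, 1.0]
width: 0.994
gripper_force: 0.0
```

>>> move_arm:
  series:
    - [85, 27, 40, -5, 0]
    - [85, 54, 80, -10, 0]
    - [85, 81, 120, -16, 0]
    - [85, 108, 160, -22, 0]
    - [85, 135, 200, -28, 0]

```text
clock: 10.1
position: [0.4178, -0.0101, 0.387]
tcp_rot: [-2.728, 0.368, 0.114]
contact_force: [0.8, 0.3, -0.3]
width: 0.992
gripper_force: 0.0
```

>>> move_arm:
  series:
    - [85, 27, 40, -5, 0]
    - [85, 54, 80, -10, 0]
    - [85, 81, 120, -16, 0]
    - [85, 108, 160, -22, 0]
    - [85, 135, 200, -28, 0]

```text
clock: 10.6
position: [0.4947, -0.2313, 0.3225]
tcp_rot: [-2.728, 0.368, 0.115]
contact_force: [0.5, 0.7, 0.6]
width: 0.998
gripper_force: 0.0
```

```bash
python3 - <<'E'
from h import *
goto((0.521,-0.306,0.273)); barroll((.956,-.29,0))
st=arm.get_state();w=viewer.snapshot("wrist")
g=np.array([.5185,-.2746,.1963]);print("pred grip",proj(w,g,st))
for d in models.look_for(w,"bail_grip")+models.look_for(w,"pail"): print(d["p"],d["xy"][0]*560,d["xy"][1]*420)
cv2.imwrite("pics/w1.png",w["color"])
E
```

```text
t 10.60 pos [ 0.4947 -0.2313  0.3225] tooly yaw -106.9 tilt 22.64 j [-0.4   0.41  0.62 -0.38 -1.95  1.59] w 0.998 F [0.5 0.7 0.6] g 0.0
 shift [49.6 77.5 16.3]
 roll 0.0 j6 now 1.59 axis out-of-plane deg -8.0
pred grip [389.74016776 142.55626855]
0.94 547.4 317.814
0.81 395.08 127.30199999999999
0.96 504.392 292.11
0.69 437.19199999999995 112.392
0.65 274.79200000000003 227.01
```

View pics/w1.png

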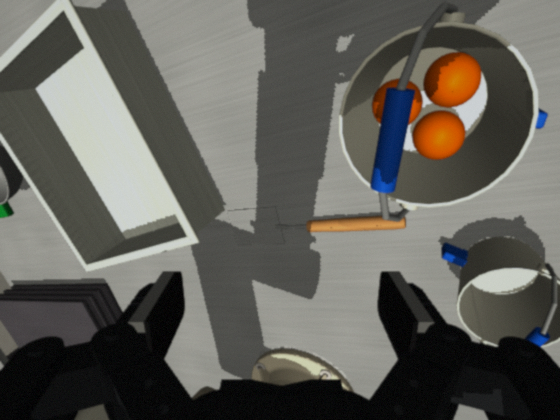

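The wrist view shows the chosen pail's blue grip centred at about (393,141). The prediction was (390,143), so the measurement holds. The smaller white pail is at (505,300).

>>> move_arm:
  series:
    - [85, 25, 39, 8, 0]
    - [85, 50, 77, 16, 0]
    - [85, 50, 77, 40, 0]
    - [85, 50, 77, 75, 0]
    - [85, 50, 77, 116, 0]

```text
clock: 11.25
position: [0.5191, -0.2653, 0.1823]
tcp_rot: [-2.73, 0.367, 0.11]
contact_force: [0.2, 0.2, 0.6]
width: 0.993
gripper_force: 0.0
```

```bash
python3 - <<'E'
from h import *
goto((0.518,-0.268,0.1806)); 
st=arm.get_state();w=viewer.snapshot("wrist")
g=np.array([.5185,-.2746,.1963]);print("pred grip",proj(w,g,st),[ (round(d["p"],2),d["xy"][0]*560,d["xy"][1]*420) for d in models.look_for(w,"bail_grip")])
E
```

```text
t 11.25 pos [ 0.5191 -0.2653  0.1823] tooly yaw -106.8 tilt 22.49 j [-0.43  0.51  0.42 -0.34 -1.68  1.73] w 0.993 F [0.2 0.2 0.6] g 0.0
 shift [-0.2  3.3  0.5]
pred grip [287.51103481 292.9850608 ] [(0.7, 295.68, 261.282)]
```

Good. Close on the bail.

>>> move_arm:
  series:
    - [10, 0, 2, 0, 0]
    - [10, 0, 2, 0, 0]
    - [10, 0, 2, 0, 0]
    - [10, 0, 2, 0, 0]
    - [10, 0, 2, 0, 0]

```text
clock: 11.85
position: [0.5185, -0.2679, 0.1823]
tcp_rot: [-2.729, 0.368, 0.111]
contact_force: [-0.8, 0.3, 3.2]
width: 0.191
gripper_force: 58.2
```

```bash
python3 - <<'E'
from h import *
# grip now ~ TCP - .017 z ; upright bail target: pivot centre (0.5135,-0.297,.112)+ (0,0,.09)
st=arm.get_state();z=R.from_rotvec(st["tcp_rot"]).as_matrix()[:,2]
gp=st["position"]-.0187*z;print("grasp pt",gp)
for tgt in ([.512,-.297,.202],[.512,-.297,.27]): goto(np.array(tgt)+.0187*z)
E
```

```text
grasp pt [ 0.51902985 -0.27507489  0.19960494]
t 11.85 pos [ 0.5185 -0.2679  0.1823] tooly yaw -106.8 tilt 22.55 j [-0.44  0.51  0.43 -0.34 -1.68  1.73] w 0.191 F [-0.8  0.3  3.2] g 58.2
 shift [ -1.8  20.6 -10.4]
t 11.85 pos [ 0.5185 -0.2679  0.1823] tooly yaw -106.8 tilt 22.55 j [-0.44  0.51  0.43 -0.34 -1.68  1.73] w 0.191 F [-0.8  0.3  3.2] g 58.2
 shift [-10.5  -4.  -73.2]
```

>>> move_arm:
  series:
    - [10, -1, 10, -5, 0]
    - [10, -2, 20, -10, 0]
    - [10, -4, 12, -32, 0]
    - [10, -7, 4, -55, 0]
    - [10, -10, -4, -73, 0]

```text
clock: 12.35
position: [0.5115, -0.29, 0.2514]
tcp_rot: [-2.728, 0.369, 0.116]
contact_force: [-0.1, -0.1, -5.0]
width: 0.189
gripper_force: 59.5
```

```bash
python3 - <<'E'
from h import *
c=np.array([.5515,.1836]);th=np.radians(98.2);ux=np.array([np.cos(th),np.sin(th)])
p=c-.226*ux;print("pail target",p)
st=arm.get_state();z=R.from_rotvec(st["tcp_rot"]).as_matrix()[:,2]
goto(np.r_[p,.27]+.0187*z); barroll((.99,.143,0)); print(st["moment"])
S=viewer.snapshot("scene");cv2.imwrite("pics/s2.png",cv2.resize(S["color"][100:310,100:380],(800,600)))
E
```

```text
pail target [ 0.58373414 -0.04008943]
t 12.35 pos [ 0.5115 -0.29    0.2514] tooly yaw -106.9 tilt 22.64 j [-0.47  0.51  0.61 -0.35 -1.86  1.71] w 0.189 F [-0.1 -0.1 -5. ] g 59.5
 shift [   7.3 -249.2   95.3]
 roll -23.3 j6 now 1.71 axis out-of-plane deg 1.5
[-1.84085683 -0.21209812 -0.04299844]
```

View pics/s2.png

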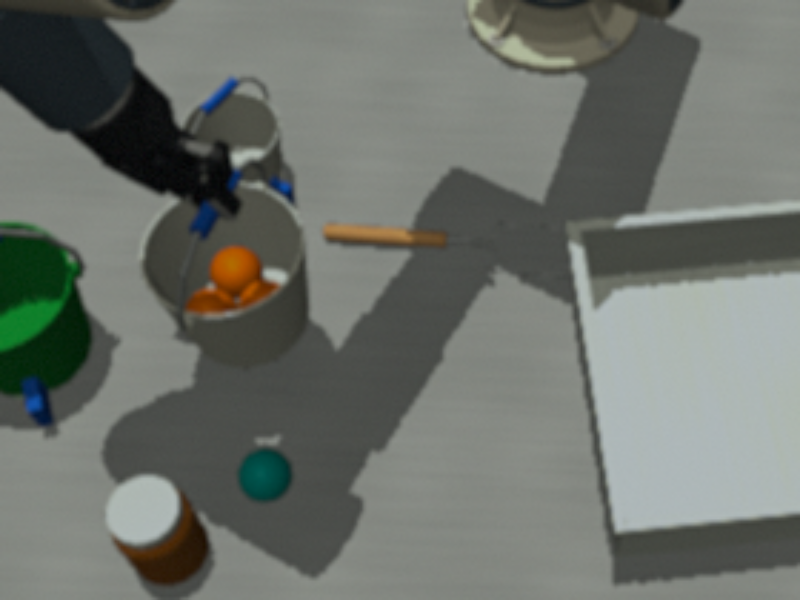

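>>> move_arm:
  series:
    - [10, 1, -26, 10, -5]
    - [10, 2, -52, 20, -10]
    - [10, 3, -80, 30, -15]
    - [10, 4, -108, 40, -20]
    - [10, 5, -136, 51, -23.3]

```text
clock: 12.9
position: [0.5515, -0.1485, 0.2512]
tcp_rot: [-2.739, -0.194, 0.005]
contact_force: [0.8, 0.5, -5.0]
width: 0.189
gripper_force: 59.5
```

```bash
python3 - <<'E'
from h import *
st=arm.get_state();z=R.from_rotvec(st["tcp_rot"]).as_matrix()[:,2]
goto(np.r_[.5846,-.046,.269]+.0187*z); barroll((.99,.143,0))
E
```

```text
t 12.90 pos [ 0.5515 -0.1485  0.2512] tooly yaw -81.6 tilt 22.69 j [-0.24  0.42  0.47 -0.38 -1.74  1.91] w 0.189 F [ 0.8  0.5 -5. ] g 59.5
 shift [ 47.1 -96.   40.7]
 roll 0.2 j6 now 1.91 axis out-of-plane deg 1.4
```

>>> move_arm:
  series:
    - [10, 12, -24, 10, 0]
    - [10, 24, -48, 20, 0]
    - [10, 36, -72, 31, 0]
    - [10, 47, -96, 41, 0]
    - [10, 47, -96, 41, 0]

```text
clock: 13.4
position: [0.5844, -0.0365, 0.2512]
tcp_rot: [-2.737, -0.194, 0.007]
contact_force: [0.3, 0.4, -4.6]
width: 0.188
gripper_force: 59.4
```

```bash
python3 - <<'E'
from h import *
st=arm.get_state();z=R.from_rotvec(st["tcp_rot"]).as_matrix()[:,2]
goto(np.r_[.5846,-.046,.214]+.0187*z); goto(np.r_[.5846,-.046,.202]+.0187*z); print(st["moment"])
T=viewer.snapshot("top");S=viewer.snapshot("scene")
a=cv2.resize(T["color"][150:275,225:345],(400,417));b=cv2.resize(S["color"][140:265,230:350],(400,417))
cv2.imwrite("pics/c3.png",np.hstack([a,b]))
E
```

```text
t 13.40 pos [ 0.5844 -0.0365  0.2512] tooly yaw -81.6 tilt 22.76 j [-0.06  0.4   0.44 -0.39 -1.66  1.74] w 0.188 F [ 0.3  0.4 -4.6] g 59.4
 shift [-2.  23.1 49.3]
t 13.40 pos [ 0.5844 -0.0365  0.2512] tooly yaw -81.6 tilt 22.76 j [-0.06  0.4   0.44 -0.39 -1.66  1.74] w 0.188 F [ 0.3  0.4 -4.6] g 59.4
 shift [-2.2 27.7 60.4]
[-1.37052677 -0.2389984  -0.06438468]
```

View pics/c3.png

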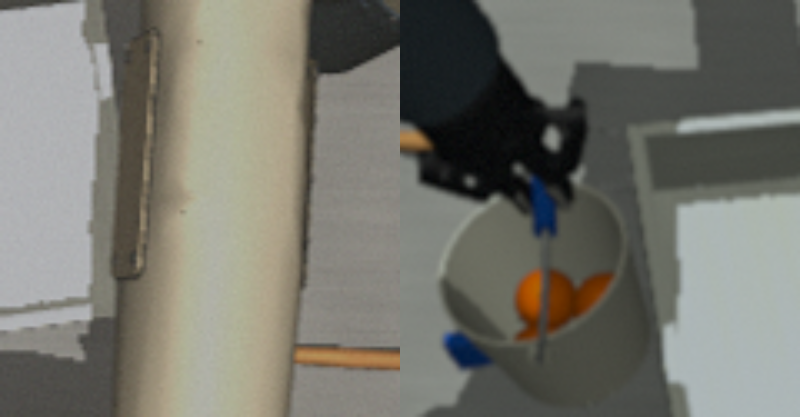

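```bash
python3 - <<'E'
from h import *
S=viewer.snapshot("scene"); st=arm.get_state();z=R.from_rotvec(st["tcp_rot"]).as_matrix()[:,2]
g=st["position"]-.0187*z; y=np.array([.99,.143,0]);x=np.array([-.143,.99,0]);k=np.array([0,0,1.])
crop=lambda p:((p[0]-230)/.3+400,(p[1]-140)/.3)
for lean in (-.3,-.15,0,.15,.3):
    piv=g-.09*(np.sin(lean)*x+np.cos(lean)*k)
    print("bail lean",lean,"front pivot crop",np.round(crop(proj(S,piv+.081*y))), "grip end",np.round(crop(proj(S,g+.035*y))))
    for t in (-.2,0,.2):  # t>0: mouth to +x(pan)
        a=np.sin(t)*x+np.cos(t)*k; b=np.cos(t)*x-np.sin(t)*k
        print("  tilt",t,"heel",np.round(crop(proj(S,piv-.084*a-.086*b))),"mouth",np.round(crop(proj(S,piv+.013*a))),"bottom",np.round(crop(proj(S,piv-.112*a))))
print("models heel",[(d["p"],np.round(crop((d["xy"][0]*560,d["xy"][1]*420)))) for d in models.look_for(S,"heel")[:3]])
E
```

```text
bail lean -0.3 front pivot crop [585. 337.] grip end [543. 230.]
  tilt -0.2 heel [493. 310.] mouth [570. 236.] bottom [599. 306.]
  tilt 0 heel [470. 304.] mouth [574. 236.] bottom [573. 310.]
  tilt 0.2 heel [451. 295.] mouth [577. 236.] bottom [547. 311.]
bail lean -0.15 front pivot crop [568. 340.] grip end [543. 230.]
  tilt -0.2 heel [478. 314.] mouth [553. 240.] bottom [583. 309.]
  tilt 0 heel [455. 307.] mouth [557. 239.] bottom [557. 313.]
  tilt 0.2 heel [435. 298.] mouth [560. 239.] bottom [531. 314.]
bail lean 0 front pivot crop [550. 342.] grip end [543. 230.]
  tilt -0.2 heel [462. 316.] mouth [536. 242.] bottom [568. 311.]
  tilt 0 heel [439. 309.] mouth [540. 242.] bottom [542. 315.]
  tilt 0.2 heel [419. 300.] mouth [543. 241.] bottom [516. 316.]
bail lean 0.15 front pivot crop [532. 343.] grip end [543. 230.]
  tilt -0.2 heel [446. 317.] mouth [519. 243.] bottom [552. 312.]
  tilt 0 heel [423. 310.] mouth [522. 243.] bottom [526. 316.]
  tilt 0.2 heel [402. 301.] mouth [526. 242.] bottom [500. 317.]
bail lean 0.3 front pivot crop [515. 343.] grip end [543. 230.]
  tilt -0.2 heel [430. 316.] mouth [502. 243.] bottom [537. 312.]
  tilt 0 heel [406. 310.] mouth [505. 242.] bottom [511. 316.]
  tilt 0.2 heel [386. 301.] mouth [509. 242.] bottom [484. 317.]
models heel [(0.68, array([  1., 341.])), (0.46, array([449., 341.]))]
```

>>> move_arm:
  series:
    - [10, 0, 5, 12, 0]
    - [10, 0, 10, 24, 0]
    - [10, 0, 15, 36, 0]
    - [10, 0, 18, 44, 0]
    - [10, 0, 20, 48, 0]

```text
clock: 14.1
position: [0.5851, -0.0399, 0.1993]
tcp_rot: [-2.74, -0.19, 0.006]
contact_force: [0.0, -0.3, -5.0]
width: 0.188
gripper_force: 59.5
```

```bash
python3 - <<'E'
from h import *
goto()
print(arm.get_state()["moment"])
S=viewer.snapshot("scene");cv2.imwrite("pics/c4.png",cv2.resize(S["color"][140:265,230:350],(480,500)))
E
```

```text
t 14.10 pos [ 0.5851 -0.0399  0.1993] tooly yaw -81.8 tilt 22.65 j [-0.06  0.42  0.34 -0.39 -1.55  1.79] w 0.188 F [ 0.  -0.3 -5. ] g 59.5
[-1.81435357e+00  4.33209301e-02  8.92441127e-04]
```

View pics/c4.png

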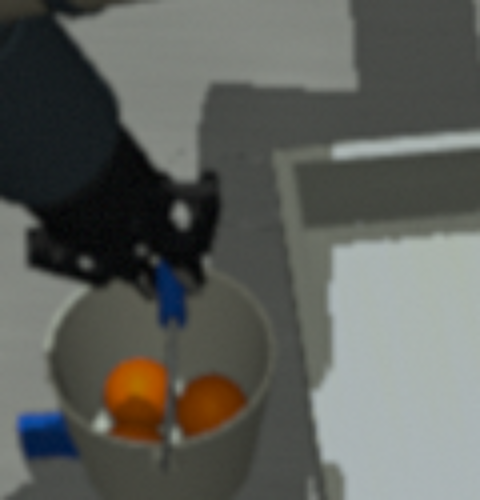

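>>> move_arm:
  series:
    - [10, 0, 2, 5, 0]
    - [10, 0, 4, 9, 0]
    - [10, 0, 5, 12, 0]
    - [10, 0, 5, 12, 0]
    - [10, 0, 5, 12, 0]

```text
clock: 14.65
position: [0.5887, -0.0396, 0.1925]
tcp_rot: [-2.741, -0.194, -0.011]
contact_force: [0.9, 1.3, 9.3]
width: 0.186
gripper_force: 61.1
```

```bash
python3 - <<'E'
from h import *
goto()
S=viewer.snapshot("scene");cv2.imwrite("pics/c5.png",S["color"])
print([(round(d["p"],2),d["xy"][0]*560,d["xy"][1]*420) for d in models.look_for(S,"heel")+models.look_for(S,"pail")])
E
```

```text
t 14.65 pos [ 0.5887 -0.0396  0.1925] tooly yaw -81.5 tilt 22.57 j [-0.06  0.42  0.32 -0.39 -1.52  1.8 ] w 0.186 F [0.9 1.3 9.3] g 61.1
[(0.66, 241.976, 251.412), (0.54, 198.12800000000001, 162.582), (0.43, 288.62399999999997, 183.12), (0.88, 102.2, 205.88400000000001), (0.85, 177.296, 152.796), (0.68, 471.8, 240.40800000000002), (0.58, 271.59999999999997, 236.208)]
```

>>> move_arm:
  series:
    - [10, 0, -1, -3, 0]
    - [10, 0, -2, -5, 0]
    - [85, 0, -2, -5, 0]
    - [85, 0, -2, -5, 0]
    - [85, 0, -2, -5, 0]

```text
clock: 15.3
position: [0.5861, -0.0401, 0.1937]
tcp_rot: [-2.741, -0.191, 0.002]
contact_force: [-0.1, -0.1, 0.5]
width: 0.691
gripper_force: 0.0
```

```bash
python3 - <<'E'
from h import *
goto()
E
```

```text
t 15.30 pos [ 0.5861 -0.0401  0.1937] tooly yaw -81.7 tilt 22.60 j [-0.06  0.42  0.33 -0.39 -1.54  1.8 ] w 0.691 F [-0.1 -0.1  0.5] g 0.0
```

>>> move_arm:
  series:
    - [85, 0, 0, -20, 0]
    - [85, 0, 0, -50, 0]
    - [85, 0, 10, -100, -8]
    - [85, 0, 30, -140, -16]
    - [85, 0, 60, -170, -24]

```text
clock: 15.8
position: [0.5989, -0.161, 0.3315]
tcp_rot: [-2.647, -0.77, -0.12]
contact_force: [1.3, 0.3, 0.6]
width: 0.995
gripper_force: 0.0
```

```bash
python3 - <<'E'
from h import *
goto();print(R.from_rotvec(arm.get_state()["tcp_rot"]).as_matrix().round(3))
S=viewer.snapshot("scene");st=arm.get_state();W=viewer.snapshot("wrist")
cv2.imwrite("pics/c6.png",np.hstack([cv2.resize(S["color"][140:300,215:335],(300,400)),cv2.resize(W["color"],(500,375),).copy() if 0 else cv2.copyMakeBorder(cv2.resize(W["color"],(500,375)),0,25,0,0,cv2.BORDER_CONSTANT)]))
E
```

```text
t 15.80 pos [ 0.5989 -0.161   0.3315] tooly yaw -55.6 tilt 22.45 j [-0.25  0.53  0.85 -0.41 -1.98  2.23] w 0.995 F [1.3 0.3 0.6] g 0.0
[[ 0.846  0.532 -0.024]
 [ 0.5   -0.778  0.381]
 [ 0.184 -0.334 -0.924]]
```

View pics/c6.png

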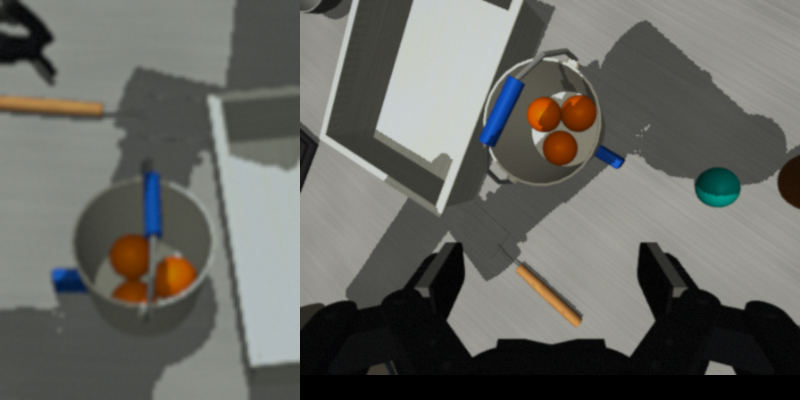

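The crop shows the pail upright and released about 20 mm from the pan edge. Its heel points away from the pan, at wrist (347,176) and scene (243,252). The bail is free and all 3 fruits are inside.

```bash
cat >> h.py <<'E'
def blue(img,box):
    x0,y0,x1,y1=map(int,box);h=cv2.cvtColor(img[y0:y1,x0:x1],cv2.COLOR_BGR2HSV)
    m=cv2.inRange(h,(100,120,30),(130,255,255));n,l,s,c=cv2.connectedComponentsWithStats(m)
    if n<2: return None
    i=1+np.argmax(s[1:,4]);return np.r_[c[i]+[x0,y0],s[i,4],s[i,:4]+[x0,y0,0,0]]
E
python3 - <<'E'
from h import *
np.set_printoptions(precision=4,suppress=True)
S=viewer.snapshot("scene");T=viewer.snapshot("top");st=arm.get_state();W=viewer.snapshot("wrist")
hs=blue(S["color"],(225,235,262,270));hw=blue(W["color"],(315,145,375,205));print(hs,hw)
H=tri([ray(S,hs[:2]),ray(W,hw[:2],st)]);print("heel tri",H,proj(S,H)-hs[:2])
gs=blue(S["color"],(262,200,290,245));gw=blue(W["color"],(190,70,265,175));print(gs,gw)
print("grip tri",tri([ray(S,gs[:2]),ray(W,gw[:2],st)]))
# rim ellipse from wrist (extremes read in picture): pivots
for n,p in [("pivA",(570-300,62)),("pivB",(495-300,176))]: print(n,onz(W,np.array(p)*1.12,.112,st))
print("rim", [onz(W,np.array(p)*1.12,.125,st) for p in [(484-300,118),(602-300,122)]])
c=np.array([.5515,.1836]);th=np.radians(98.2);ux=np.array([np.cos(th),np.sin(th)]);uy=np.array([-ux[1],ux[0]])
f=lambda P:((P[:2]-c)@ux,(P[:2]-c)@uy)
print("heel in pan",f(H))
print("pan tipping corner edge", [f(onz(W,np.array(p)*1.12,.1,st)) for p in [(440-300,212)]])
E
```

```text
[241.7551 252.0918  98.     236.     248.      13.       9.    ] [351.7079 177.973  445.     336.     165.      33.      26.    ]
heel tri [ 0.6232 -0.1344  0.026 ] [ 0.2773 -0.1581]
[275.5509 221.4192 167.     272.     208.       8.      27.    ] [ 229.0855  128.5209 1649.      204.       88.       51.       81.    ]
grip tri [ 0.616  -0.0367  0.201 ]
pivA [ 0.6967 -0.0329  0.112 ]
pivB [ 0.5221 -0.023   0.112 ]
rim [array([0.5821, 0.0253, 0.125 ]), array([ 0.6599, -0.1081,  0.125 ])]
heel in pan (np.float64(-0.3250171671255168), np.float64(-0.025644107213861123))
pan tipping corner edge [(np.float64(-0.13140184420100937), np.float64(0.15816769406999626))]
```

```bash
python3 - <<'E'
from h import *
np.set_printoptions(precision=4,suppress=True)
S=viewer.snapshot("scene");T=viewer.snapshot("top");st=arm.get_state();W=viewer.snapshot("wrist")
c=np.array([.5515,.1836]);th=np.radians(98.2);ux=np.array([np.cos(th),np.sin(th)]);uy=np.array([-ux[1],ux[0]])
cs=[np.r_[c+a*.1425*ux+b*.1725*uy,.1] for a,b in [(-1,1),(-1,-1),(1,-1),(1,1)]]
print("W pred",[proj(W,p,st) for p in cs]);print("S pred",[proj(S,p) for p in cs]);print("T pred",[proj(T,p) for p in cs])
w1={**W};s1=dict(position=np.array([.4947,-.2313,.3225]),tcp_rot=np.array([-2.728,.368,.115]))
print("w1 pred",proj(W,cs[0],s1),"seen 197,241")
H=np.array([.62,-.135,.03]);print("T heel/grip pred",proj(T,H),proj(T,[.6,-.04,.2]))
hb=cv2.cvtColor(T["color"],cv2.COLOR_BGR2HSV);m=cv2.inRange(hb,(100,100,25),(130,255,255));n,l,s,ct=cv2.connectedComponentsWithStats(m)
print([(ct[i],s[i,4]) for i in range(1,n) if s[i,4]>6 and s[i,1]<400])
hb=cv2.cvtColor(S["color"],cv2.COLOR_BGR2HSV);m=cv2.inRange(hb,(100,100,25),(130,255,255));n,l,s,ct=cv2.connectedComponentsWithStats(m)
print([(ct[i],s[i]) for i in range(1,n) if s[i,4]>20 and s[i,1]>100])
# pan inner pixels in W : bright mask corner
g=cv2.cvtColor(W["color"],cv2.COLOR_BGR2GRAY);cv2.imwrite("pics/w7.png",cv2.resize(W["color"][40:270,0:400],(800,460)))
E
```

```text
W pred [array([160.8092, 250.0675]), array([258.6012, -10.4049]), array([ 80.1913, -76.3871]), array([ 24.7407, 160.5323])]
S pred [array([296.9752, 175.8124]), array([313.7691, 284.6918]), array([421.3625, 273.8375]), array([390.0029, 167.7695])]
T pred [array([268.4011, 243.7067]), array([254.2952, 136.0883]), array([164.3615, 147.1492]), array([174.9537, 256.1883])]
w1 pred [198.8394 243.8075] seen 197,241
T heel/grip pred [315.8025 179.6646] [289.0119 172.4501]
[(array([287.75  , 166.4848]), np.int32(132)), (array([430.3333, 186.5641]), np.int32(78)), (array([465.358, 201.537]), np.int32(162)), (array([368.7941, 272.8824]), np.int32(34)), (array([396.0548, 283.4658]), np.int32(73)), (array([558.7037, 309.3704]), np.int32(27))]
[(array([  8.4681, 187.0789]), array([  0, 154,  25,  64, 989], dtype=int32)), (array([ 85.4246, 184.2905]), array([ 72, 178,  28,  13, 179], dtype=int32)), (array([275.4915, 221.6328]), array([272, 208,   8,  27, 177], dtype=int32)), (array([112.525 , 239.8333]), array([108, 232,  10,  17, 120], dtype=int32)), (array([241.7143, 252.0381]), array([236, 247,  14,  10, 105], dtype=int32))]
```

```bash
python3 - <<'E'
from h import *
np.set_printoptions(precision=4,suppress=True)
S=viewer.snapshot("scene");T=viewer.snapshot("top");st=arm.get_state();W=viewer.snapshot("wrist")
def pts(img,box):
    x0,y0,x1,y1=box;h=cv2.cvtColor(img[y0:y1,x0:x1],cv2.COLOR_BGR2HSV)
    m=cv2.inRange(h,(100,110,30),(130,255,255));return np.argwhere(m)[:,::-1]+[x0,y0]
bw=pts(W["color"],(190,70,265,175));P=np.array([onz(W,p,.2,st)[:2] for p in bw]);u,s,v=np.linalg.svd(P-P.mean(0),full_matrices=False)
print("bar W",P.mean(0),"yaw",np.degrees(np.arctan2(*v[0][::-1])),"len",np.ptp((P-P.mean(0))@v[0]))
bt=pts(T["color"],(270,150,305,185));P=np.array([onz(T,p,.2)[:2] for p in bt]);u,s,v=np.linalg.svd(P-P.mean(0),full_matrices=False)
print("bar T",P.mean(0),"yaw",np.degrees(np.arctan2(*v[0][::-1])),"len",np.ptp((P-P.mean(0))@v[0]))
hw=pts(W["color"],(315,145,385,205));P=np.array([onz(W,p,.048,st)[:2] for p in hw]);print("heel mean@.048",P.mean(0))
for yaw in (4,8):
  t=np.radians(yaw);yy=np.array([np.cos(t),np.sin(t)]);o=np.array([np.sin(t),-np.cos(t)])
  print(yaw,"outer extents",np.percentile(P@o,[1,99]),"lateral",np.percentile(P@yy,[2,50,98]), "grip",np.array([.616,-.037])@o,np.array([.616,-.037])@yy)
cam=ray(W,(280,210),st);print("cam",cam)
E
```

```text
bar W [ 0.6158 -0.0366] yaw -176.11121650097903 len 0.07380886284230216
bar T [ 0.6177 -0.0361] yaw -177.41018697427398 len 0.07171034230383098
heel mean@.048 [ 0.6251 -0.1357]
4 outer extents [0.1598 0.198 ] lateral [0.6056 0.6141 0.6224] grip 0.07987985768599468 0.6119184654315191
8 outer extents [0.2021 0.2405] lateral [0.5915 0.6003 0.6085] grip 0.12237054873483842 0.6048557256092849
cam (array([ 0.6706, -0.1754,  0.4743]), array([-0.2967,  0.208 , -0.9321]))
```

>>> move_arm:
  series:
    - [85, 0, 0, 0, 8.5]
    - [85, 0, 0, 0, 17]
    - [85, 0, 0, 0, 25.5]
    - [85, 0, 0, 0, 34]
    - [85, 0, 0, 0, 42.5]

```text
clock: 16.85
position: [0.5986, -0.1595, 0.3274]
tcp_rot: [-2.739, 0.261, 0.093]
contact_force: [-0.0, 0.6, 0.4]
width: 0.998
gripper_force: 0.0
```

>>> move_arm:
  series:
    - [85, 0, 0, 0, 8.5]
    - [85, 0, 0, 0, 17]
    - [85, 0, 0, 0, 25.5]
    - [85, 0, 0, 0, 34]
    - [85, 0, 0, 0, 42.5]

```text
clock: 17.35
position: [0.5986, -0.1595, 0.3274]
tcp_rot: [-2.492, 1.253, 0.287]
contact_force: [1.1, -0.3, -0.4]
width: 0.994
gripper_force: 0.0
```

```bash
python3 - <<'E'
from h import *
np.set_printoptions(precision=4,suppress=True)
s=arm.get_state();M=R.from_rotvec(s["tcp_rot"]).as_matrix();z=M[:,2];print(M)
G=np.array([.6255,-.1427,.034]);goto(G-(.11-.0187)*z)
v=M.T@np.array([.9976,.0698,0]);print("turn",np.degrees(np.arctan2(v[1],v[0]))-90, "oop",v[2])
E
```

```text
[[ 0.5918 -0.8056 -0.029 ]
 [-0.7377 -0.5557  0.3834]
 [-0.325  -0.2055 -0.9231]]
t 17.35 pos [ 0.5986 -0.1595  0.3274] tooly yaw -145.4 tilt 22.61 j [-0.25  0.53  0.84 -0.41 -1.98  0.74] w 0.994 F [ 1.1 -0.3 -0.4] g 0.0
 shift [ 98.8  29.3 185.2]
turn -147.39518868840824 oop -0.002153292840839216
```

>>> move_arm:
  series:
    - [85, 20, 6, 37, 8]
    - [85, 40, 12, 74, 16]
    - [85, 60, 18, 111, 24]
    - [85, 80, 24, 148, 32]
    - [85, 99, 29, 185, 32.6]

```text
clock: 17.85
position: [0.6291, -0.1777, 0.117]
tcp_rot: [-2.083, 1.937, 0.417]
contact_force: [0.5, 0.7, -0.1]
width: 0.992
gripper_force: 0.0
```

```bash
python3 - <<'E'
from h import *
np.set_printoptions(precision=4,suppress=True)
viewer.snapshot("scene")
s=arm.get_state();W=viewer.snapshot("wrist");M=R.from_rotvec(s["tcp_rot"]).as_matrix();z=M[:,2];print(M)
G=np.array([.6255,-.1427,.034]);goto(G+.0187*z)
v=M.T@np.array([.9976,.0698,0]);print("turn",np.degrees(np.arctan2(v[1],v[0]))-90)
print("pred heel",proj(W,G,s),"outer top",proj(W,[.6263,-.1546,.048],s),[(round(d["p"],2),d["xy"][0]*560,d["xy"][1]*420) for d in models.look_for(W,"heel")])
print(blue(W["color"],(150,0,450,420)))
E
```

```text
[[ 0.0638 -0.9972 -0.0393]
 [-0.9184 -0.074   0.3886]
 [-0.3904  0.0113 -0.9206]]
t 17.95 pos [ 0.6261 -0.1761  0.1116] tooly yaw -175.6 tilt 22.97 j [-0.26  0.65  0.49 -0.37 -1.56  0.36] w 0.997 F [-0.8 -0.4 -1.5] g 0.0
 shift [ -0.4  -2.9 103.1]
turn -180.0282474769368
pred heel [277.9917 218.7876] outer top [278.1032 219.964 ] [(0.91, 279.216, 223.986)]
[ 280.6074  223.1074 1574.      270.      187.       23.       73.    ]
```

>>> move_arm:
  series:
    - [85, 0, -1, 35, 0]
    - [85, 0, -3, 65, 0]
    - [85, 0, -3, 90, 0]
    - [85, 0, -3, 102, 0]
    - [85, 0, -3, 102, 0]

```text
clock: 18.5
position: [0.6296, -0.1382, 0.0254]
tcp_rot: [-2.087, 1.931, 0.416]
contact_force: [-0.2, 0.4, -0.1]
width: 0.997
gripper_force: 0.0
```

```bash
python3 - <<'E'
from h import *
s=arm.get_state();z=R.from_rotvec(s["tcp_rot"]).as_matrix()[:,2]
goto(np.array([.6255,-.1427,.034])+.0187*z)
E
```

```text
t 18.50 pos [ 0.6296 -0.1382  0.0254] tooly yaw -175.6 tilt 22.59 j [-0.2   0.68  0.32 -0.39 -1.35  0.39] w 0.997 F [-0.2  0.4 -0.1] g 0.0
 shift [0.6 4.4 9.2]
```

>>> move_arm:
  series:
    - [5, 0, 0, 0, 0]
    - [5, 0, 0, 0, 0]
    - [5, 0, 0, 0, 0]
    - [5, 0, 0, 0, 0]
    - [5, 0, 0, 0, 0]

```text
clock: 19.0
position: [0.6289, -0.1392, 0.0249]
tcp_rot: [-2.086, 1.933, 0.417]
contact_force: [-3.3, 2.3, 6.2]
width: 0.17
gripper_force: 58.2
```

```bash
python3 - <<'E'
from h import *
s=arm.get_state();M=R.from_rotvec(s["tcp_rot"]).as_matrix();z=M[:,2]
goto();G=s["position"]-.0187*z;print("G",G)
print("world->tool of pan x:",M.T@[-.1426,.9898,0],"up",M.T@[0,0,1],"pan y",M.T@[-.9898,-.1426,0])
c=np.array([.5515,.1836]);print("G in pan",(G[:2]-c)@[-.1426,.9898],(G[:2]-c)@[-.9898,-.1426],s["moment"])
E
```

```text
t 19.00 pos [ 0.6289 -0.1392  0.0249] tooly yaw -175.6 tilt 22.59 j [-0.2   0.68  0.32 -0.39 -1.35  0.39] w 0.170 F [-3.3  2.3  6.2] g 58.2
G [ 0.62945713 -0.14636348  0.04221015]
world->tool of pan x: [-0.92125727  0.06674929  0.38323409] up [-3.84090291e-01 -1.14565626e-04 -9.23295530e-01] pan y [ 0.06158541  0.99778922 -0.0257433 ]
G in pan -0.33771454112994354 -0.030109179442641746 [0.25045252 0.83311403 0.18863832]
```

>>> move_arm:
  series:
    - [5, -5, 0, -8, 0]
    - [5, -10, 0, -16, 0]
    - [5, -15, 0, -24, 0]
    - [5, -20, 0, -32, 0]
    - [5, -25, 0, -40, 0]

```text
clock: 19.5
position: [0.6287, -0.1309, 0.0717]
tcp_rot: [-2.086, 1.933, 0.416]
contact_force: [-0.1, -0.2, -3.8]
width: 0.173
gripper_force: 58.6
```

```bash
cat >> h.py <<'E'
UX=np.array([-.1426,.9898,0]);C=np.array([.5515,.1836,0])
def status(show=True):
    s=arm.get_state();M=R.from_rotvec(s["tcp_rot"]).as_matrix();G=s["position"]-.0187*M[:,2]
    print("t %.2f G pan x %.1f z %.1f mm"%(s["clock"],1000*(G-C)@UX,1000*G[2]),"F pan-x %.1f z %.1f"%(s["contact_force"]@UX,s["contact_force"][2]),"M along tool y (at base sensor) ",np.round(M.T@s["moment"],2),"w %.3f g %.0f"%(s["width"],s["gripper_force"]))
    W=viewer.snapshot("wrist");S=viewer.snapshot("scene")
    h=cv2.cvtColor(W["color"],cv2.COLOR_BGR2HSV)
    gw=blue(S["color"],(225,150,340,262));print("  bail blob scene",gw)
    for n in ("pail","fruit0_center"):print("  ",n,[(round(d["p"],2),round(d["xy"][0]*560),round(d["xy"][1]*420)) for d in models.look_for(S,n)])
    cv2.imwrite("pics/st_%.2f.png"%s["clock"],np.hstack([W["color"],S["color"]]))
E
python3 -c "
from h import *
status()"
```

```text
t 19.50 G pan x -329.4 z 89.0 mm F pan-x -0.2 z -3.8 M along tool y (at base sensor)  [-0.04  2.26 -0.  ] w 0.173 g 59
  bail blob scene [295.46583851 221.54037267 161.         292.         209.
   8.          26.        ]
   pail [(0.97, 101, 207), (0.64, 282, 238), (0.61, 179, 145), (0.53, 265, 238)]
   fruit0_center [(0.71, 282, 253)]
```

>>> move_arm:
  series:
    - [5, -8, 0, -12, 0]
    - [5, -16, 0, -24, 0]
    - [5, -24, 1, -36, 0]
    - [5, -32, 1, -48, 0]
    - [5, -40, 1, -60, 0]

```text
clock: 20.2
position: [0.6265, -0.1168, 0.1432]
tcp_rot: [-2.086, 1.932, 0.416]
contact_force: [0.3, 0.4, -5.9]
width: 0.173
gripper_force: 58.6
```

```bash
python3 -c "
from h import *
status()"
```

```text
t 20.20 G pan x -315.2 z 160.5 mm F pan-x 0.4 z -5.9 M along tool y (at base sensor)  [ 0.08  2.41 -0.  ] w 0.173 g 59
  bail blob scene [309.80769231 213.21794872 156.         307.         200.
   7.          27.        ]
   pail [(0.86, 282, 233), (0.76, 102, 207), (0.27, 249, 236)]
   fruit0_center [(0.48, 285, 240)]
```

```bash
cat >> h.py <<'E'
UY=np.array([-.9898,-.1426,0])
def tilt():
    s=arm.get_state();M=R.from_rotvec(s["tcp_rot"]).as_matrix();G=s["position"]-.0187*M[:,2];S=viewer.snapshot("scene")
    T=viewer.snapshot("top")
    b=blue(S["color"],(225,130,380,262));o,d=ray(S,b[:2]);k=(-.0324-(o-C)@UY)/(d@UY);P=o+k*d
    v=np.array([(P-G)@UX,P[2]-G[2]]);a=np.degrees(np.arctan2(v[1],v[0]))
    print("t %.2f"%s["clock"],"G pan x %.1f z %.1f"%(1000*(G-C)@UX,1000*G[2]),"F panx %.1f z %.1f"%(s["contact_force"]@UX,s["contact_force"][2]),"w %.3f g %.0f"%(s["width"],s["gripper_force"]),"vec",np.round(v*1000),"len %.0f"%(1000*np.hypot(*v)),"(193) TILT %.1f deg"%(55.3-a))
    th=np.radians(55.3-a);c_,s_=np.cos(th),np.sin(th)
    f=lambda r,z:np.round(1000*np.array([(G-C)@UX+(r+.098)*c_+(z-.042)*s_, G[2]-(r+.098)*s_+(z-.042)*c_]))
    print("  rim front",f(.078,.125),"bottom front",f(.062,0),"rim back",f(-.078,.125),"edge -142.5 100")
    for n in ("fruit0_center",):
        print("  fruits S",[(round(q["p"],2),round(q["xy"][0]*560),round(q["xy"][1]*420)) for q in models.look_for(S,n)])
    for nm,I in (("S",S),("T",T)):
        h=cv2.cvtColor(I["color"],cv2.COLOR_BGR2HSV);m=cv2.inRange(h,(4,170,60),(16,255,255));m=cv2.morphologyEx(m,cv2.MORPH_OPEN,np.ones((3,3)));n,l,st,ct=cv2.connectedComponentsWithStats(m)
        print("  orange",nm,[(np.round(ct[i]),int(st[i,4])) for i in range(1,n) if st[i,4]>25])
E
python3 -c "
from h import *
tilt()"
```

```text
t 20.40 G pan x -315.5 z 159.2 F panx -1.1 z -5.2 w 0.174 g 59 vec [175.  64.] len 186 (193) TILT 35.1 deg
  rim front [-124.  126.] bottom front [-209.   33.] rim back [-251.  216.] edge -142.5 100
  fruits S [(0.75, 283, 243)]
  orange S [(array([552., 203.]), 66), (array([278., 236.]), 361), (array([154., 293.]), 53), (array([540., 307.]), 148)]
  orange T [(array([290., 161.]), 93), (array([280., 174.]), 146), (array([ 23., 229.]), 27)]
```

>>> move_arm:
  series:
    - [5, -11, 0, -9, 0]
    - [5, -22, 1, -18, 0]
    - [5, -33, 1, -26, 0]
    - [5, -45, 2, -35, 0]
    - [5, -57, 2, -43, 0]

```text
clock: 21.05
position: [0.6218, -0.0807, 0.2051]
tcp_rot: [-2.086, 1.932, 0.415]
contact_force: [0.1, 0.7, -4.7]
width: 0.169
gripper_force: 58.6
```

```bash
python3 -c "
from h import *
tilt()"
```

```text
t 21.05 G pan x -278.7 z 222.4 F panx 0.6 z -4.7 w 0.169 g 59 vec [184.  44.] len 189 (193) TILT 41.8 deg
  rim front [-92. 167.] bottom front [-187.   84.] rim back [-209.  271.] edge -142.5 100
  fruits S [(0.51, 296, 233)]
  orange S [(array([552., 203.]), 67), (array([286., 217.]), 52), (array([296., 232.]), 95), (array([164., 283.]), 28), (array([154., 293.]), 54), (array([539., 307.]), 147)]
  orange T [(array([271., 171.]), 143)]
```

>>> move_arm:
  series:
    - [10, 0, 0, 0, 0]
    - [11, 0, 0, 0, 0]
    - [12, 0, 0, 0, 0]
    - [12, 0, 0, 0, 0]
    - [12, 0, 0, 0, 0]

```text
clock: 21.7
position: [0.6217, -0.0817, 0.2029]
tcp_rot: [-2.085, 1.933, 0.417]
contact_force: [0.1, -0.9, -4.7]
width: 0.177
gripper_force: 58.6
```

```bash
python3 -c "
from h import *
tilt()"
```

```text
t 21.70 G pan x -279.8 z 220.2 F panx -0.9 z -4.7 w 0.177 g 59 vec [185.  41.] len 189 (193) TILT 42.7 deg
  rim front [-94. 162.] bottom front [-191.   81.] rim back [-209.  268.] edge -142.5 100
  fruits S [(0.59, 296, 232)]
  orange S [(array([552., 203.]), 65), (array([286., 218.]), 53), (array([296., 232.]), 104), (array([164., 283.]), 28), (array([154., 293.]), 55), (array([540., 307.]), 147)]
  orange T [(array([271., 172.]), 119)]
```

>>> move_arm:
  series:
    - [5, -19, 0, -46, 0]
    - [5, -19, 0, -46, 0]
    - [5, 0, 0, 0, 0]
    - [5, -19, 0, -46, 0]
    - [5, 0, 0, 0, 0]

```text
clock: 22.35
position: [0.6132, -0.082, 0.2017]
tcp_rot: [-2.092, 1.94, 0.433]
contact_force: [6.5, -1.1, 3.1]
width: 0.172
gripper_force: 59.9
```

```bash
python3 -c "
from h import *
tilt()"
```

```text
t 22.35 G pan x -278.9 z 219.0 F panx -2.0 z 3.1 w 0.172 g 60 vec [ 184. -100.] len 210 (193) TILT 83.8 deg
  rim front [-178.   53.] bottom front [-303.   55.] rim back [-194.  208.] edge -142.5 100
  fruits S []
  orange S [(array([552., 203.]), 67), (array([154., 293.]), 54), (array([540., 307.]), 153)]
  orange T []
```

```bash
python3 - <<'E'
from h import *
goto()
S=viewer.snapshot("scene");T=viewer.snapshot("top");W=viewer.snapshot("wrist")
a=cv2.resize(S["color"][140:300,210:370],(400,400));b=cv2.resize(W["color"],(400,300))
c=cv2.resize(T["color"][120:270,200:400],(400,300))
cv2.imwrite("pics/f.png",np.hstack([np.vstack([a,np.zeros((200,400,3),np.uint8)]),np.vstack([b,c])]))
E
```

```text
t 22.50 pos [ 0.62   -0.0818  0.201 ] tooly yaw -175.7 tilt 22.63 j [-0.12  0.51  0.49 -0.39 -1.63  0.19] w 0.169 F [ 1.  -0.  -4.5] g 59.3
```

View pics/f.png

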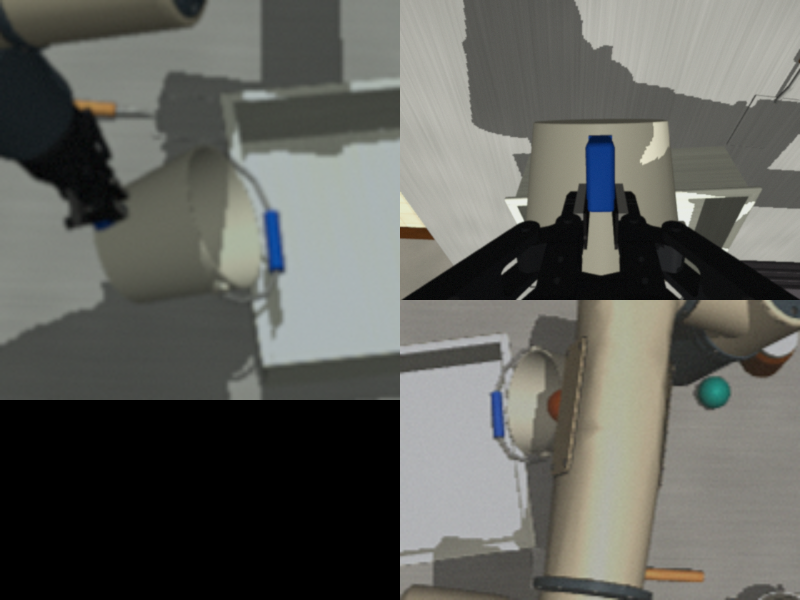

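The view shows the pail held by the heel and lying about level with its mouth to the pan. One fruit is visible inside the mouth, at top-crop (557,405). The bail grip is at scene (320,236) and top (248,177). I need to know whether the lower lip is above or short of the edge.

```bash
python3 - <<'E'
from h import *
S=viewer.snapshot("scene");T=viewer.snapshot("top")
pan=lambda P:np.round([1000*(P-C)@UX,1000*(P-C)@UY,1000*P[2]])
bs=blue(S["color"],(300,200,345,262));bt=blue(T["color"],(240,160,258,195))
print(bs,bt);P=tri([ray(S,bs[:2]),ray(T,bt[:2])]);print("grip",P,pan(P),proj(S,P)-bs[:2])
s=arm.get_state();M=R.from_rotvec(s["tcp_rot"]).as_matrix();G=s["position"]-.0187*M[:,2];print("G",pan(G))
for th in (60,70,75,80,85,90):
    t=np.radians(th);c_,s_=np.cos(t),np.sin(t);yl=np.array([.9976,.0698,0])
    xa=UX*c_-np.array([0,0,1])*s_; za=UX*s_+np.array([0,0,1])*c_
    f=lambda r,z,l=0:G+(r+.098)*xa+(z-.042)*za+l*yl
    print(th,"rim back S",proj(S,f(-.078,.125)),"T",proj(T,f(-.078,.125)),"rim front S",proj(S,f(.078,.125)),pan(f(.078,.125)),"side rims S",proj(S,f(0,.125,.078)),"bottom near S",proj(S,f(0,0,.062)))
E
```

```text
[319.37190083 236.56198347 121.         316.         225.
   8.          24.        ] [248.35185185 175.91666667 108.         246.         165.
   6.          23.        ]
grip [0.60936087 0.08227192 0.11304041] [-109.  -43.  113.] [0.12191644 0.00436103]
G [-280.  -32.  222.]
60 rim back S [287.27828015 211.60339678] T [278.04694561 164.15443137] rim front S [314.81365095 233.89091458] [-120.  -32.  111.] side rims S [303.63774691 250.76871968] bottom near S [261.3067332  259.22118049]
70 rim back S [288.36759921 214.45623255] T [276.93979801 165.65683823] rim front S [306.43247464 238.90516099] [-141.  -32.   85.] side rims S [299.58456098 254.51495541] bottom near S [254.27371131 259.99349786]
75 rim back S [288.51768634 215.91925259] T [276.7311608  166.36516802] rim front S [301.80715099 241.16023651] [-154.  -32.   73.] side rims S [297.11419403 256.2813852 ] bottom near S [250.74010535 260.19166221]
80 rim back S [288.40888573 217.39136465] T [276.74980751 167.03820303] rim front S [296.93199201 243.23704103] [-167.  -32.   63.] side rims S [294.37641532 257.96400236] bottom near S [247.22218054 260.26222504]
85 rim back S [288.04664912 218.86149106] T [276.99156277 167.67146845] rim front S [291.83600756 245.12903473] [-182.  -32.   54.] side rims S [291.39306925 259.55433694] bottom near S [243.74041729 260.20409135]
90 rim back S [287.43808545 220.31896278] T [277.45069657 168.26094975] rim front S [286.54746426 246.83042971] [-197.  -32.   46.] side rims S [288.18624188 261.04469643] bottom near S [240.31543486 260.01667319]
```

>>> move_arm:
  series:
    - [5, -25, 1, -14, 0]
    - [5, -50, 3, -24, 0]
    - [5, -75, 4, -30, 0]
    - [5, -100, 6, -36, 0]
    - [5, -125, 7, -40, 0]

```text
clock: 23.25
position: [0.6075, 0.0187, 0.2901]
tcp_rot: [-2.085, 1.931, 0.414]
contact_force: [0.8, -0.1, -5.7]
width: 0.176
gripper_force: 58.6
```

```bash
cat >> h.py <<'E'
def fit(box=(200,120,400,300)):
    "tilt from the pail's outline in scene: grid search of projected hull against white-ish mask is skipped; uses rim/bottom blobs"
    S=viewer.snapshot("scene");T=viewer.snapshot("top");s=arm.get_state();M=R.from_rotvec(s["tcp_rot"]).as_matrix();G=s["position"]-.0187*M[:,2]
    pan=lambda P:np.round([1000*(P-C)@UX,1000*(P-C)@UY,1000*P[2]])
    print("t %.2f G"%s["clock"],pan(G),"F panx %.1f z %.1f"%(s["contact_force"]@UX,s["contact_force"][2]),"w %.3f"%s["width"])
    bg=[cv2.imread("pics/scene0.png"),cv2.imread("pics/top0.png")]
    yl=np.array([.9976,.0698,0]);K=np.array([0,0,1.]);ph=np.linspace(0,2*np.pi,40)
    hb=cv2.cvtColor(S["color"],cv2.COLOR_BGR2HSV)
    g=cv2.Canny(cv2.cvtColor(S["color"],cv2.COLOR_BGR2GRAY),40,90);dt=cv2.distanceTransform(255-g,cv2.DIST_L2,3)
    res=[]
    for th in range(-10,126,3):
        t=np.radians(th);xa=UX*np.cos(t)-K*np.sin(t);za=UX*np.sin(t)+K*np.cos(t)
        f=lambda r,z,l:G+(r+.098)*xa+(z-.042)*za+l*yl
        hull=cv2.convexHull(np.array([proj(S,f(rr*np.cos(p),z,rr*np.sin(p))) for rr,z in((.078,.125),(.062,0)) for p in ph],np.float32))[:,0]
        rim=np.array([proj(S,f(.078*np.cos(p),.125,.078*np.sin(p))) for p in ph])
        d=np.vstack([np.linspace(a,b,8) for a,b in zip(hull,np.roll(hull,-1,0))]+[rim])
        d=d[(d[:,0]>0)&(d[:,0]<559)&(d[:,1]>0)&(d[:,1]<419)].astype(int)
        res.append((np.minimum(dt[d[:,1],d[:,0]],6).mean(),th,pan(f(.078,.125,0)),pan(f(.062,0,0))))
    res.sort(key=lambda q:q[0])
    for q in res[:4]: print("  cost %.2f tilt %d lip"%q[:2],q[2],"bottom front",q[3])
    for nm,I in (("S",S),("T",T)):
        h=cv2.cvtColor(I["color"],cv2.COLOR_BGR2HSV);m=cv2.inRange(h,(4,170,60),(16,255,255));m=cv2.morphologyEx(m,cv2.MORPH_OPEN,np.ones((3,3)));n,l,st,ct=cv2.connectedComponentsWithStats(m)
        print("  orange",nm,[(np.round(ct[i]),int(st[i,4]),pan(onz((S if nm=="S" else T),ct[i],.031))) for i in range(1,n) if st[i,4]>25 and 170<ct[i][0]<420 and ct[i][1]<300])
E
python3 -c "
from h import *
fit()"
```

```text
t 23.35 G [-177.  -32.  309.] F panx -0.3 z -4.8 w 0.170
  cost 1.69 tilt 65 lip [-27. -32. 185.] bottom front [-147.  -32.  147.]
  cost 1.81 tilt 68 lip [-34. -32. 177.] bottom front [-156.  -32.  145.]
  cost 1.84 tilt 62 lip [-21. -32. 193.] bottom front [-138.  -32.  148.]
  cost 2.09 tilt 71 lip [-41. -32. 170.] bottom front [-164.  -32.  144.]
  orange S []
  orange T []
```

>>> move_arm:
  series:
    - [5, -19, 0, -46, 0]
    - [5, -19, 0, -46, 0]
    - [5, 0, 0, 0, 0]
    - [5, -19, 0, -46, 0]
    - [5, 0, 0, 0, 0]

```text
clock: 23.85
position: [0.5936, 0.0157, 0.2783]
tcp_rot: [-2.098, 1.952, 0.453]
contact_force: [6.4, 0.3, 5.2]
width: 0.168
gripper_force: 61.8
```

```bash
python3 -c "
from h import *
fit()"
```

```text
t 23.95 G [-178.  -27.  297.] F panx -0.1 z -6.2 w 0.167
  cost 1.29 tilt 71 lip [-43. -27. 158.] bottom front [-166.  -27.  132.]
  cost 1.32 tilt 74 lip [-50. -27. 151.] bottom front [-175.  -27.  132.]
  cost 1.55 tilt 80 lip [-66. -27. 138.] bottom front [-192.  -27.  132.]
  cost 1.68 tilt 83 lip [-75. -27. 132.] bottom front [-201.  -27.  133.]
  orange S []
  orange T []
```

>>> move_arm:
  series:
    - [5, -42, 2, -24, 0]
    - [5, -42, 2, -24, 0]
    - [5, 0, 0, 0, 0]
    - [5, -42, 2, -24, 0]
    - [5, 0, 0, 0, 0]

```text
clock: 24.45
position: [0.6105, 0.0207, 0.2988]
tcp_rot: [-2.087, 1.917, 0.396]
contact_force: [2.0, -1.6, 1.6]
width: 0.159
gripper_force: 57.2
```

```bash
python3 -c "
from h import *
viewer.snapshot('top');viewer.snapshot('top')
fit()"
```

```text
t 24.65 G [-180.  -34.  310.] F panx -0.1 z -2.5 w 0.159
  cost 1.47 tilt 107 lip [-152.  -34.  117.] bottom front [-267.  -34.  169.]
  cost 1.70 tilt 110 lip [-162.  -34.  116.] bottom front [-274.  -34.  174.]
  cost 2.04 tilt 104 lip [-142.  -34.  119.] bottom front [-260.  -34.  165.]
  cost 2.44 tilt 101 lip [-132.  -34.  121.] bottom front [-252.  -34.  161.]
  orange S [(array([330., 228.]), 305, array([-61.,  21.,  31.]))]
  orange T [(array([232., 202.]), 155, array([-42.,  17.,  31.]))]
```

>>> move_arm:
  series:
    - [5, -28, 2, 12, 0]
    - [5, -25, 2, 20, 0]
    - [5, -21, 2, 28, 0]
    - [5, -18, 2, 34, 0]
    - [5, -17, 2, 38, 0]

```text
clock: 25.15
position: [0.6152, 0.0451, 0.2871]
tcp_rot: [-2.073, 1.903, 0.349]
contact_force: [-2.6, -9.2, 80.4]
width: 0.157
gripper_force: 118.3
```

```bash
python3 -c "
from h import *
viewer.snapshot('top');viewer.snapshot('top')
fit()"
```

```text
t 25.35 G [-153.  -42.  305.] F panx -7.8 z 67.6 w 0.155
  cost 1.29 tilt 116 lip [-155.  -42.  110.] bottom front [-261.  -42.  179.]
  cost 1.66 tilt 113 lip [-145.  -42.  110.] bottom front [-254.  -42.  174.]
  cost 1.94 tilt 119 lip [-166.  -42.  110.] bottom front [-267.  -42.  185.]
  cost 2.00 tilt 101 lip [-105.  -42.  116.] bottom front [-225.  -42.  156.]
  orange S [(array([343., 225.]), 182, array([-20.,  29.,  31.])), (array([387., 268.]), 88, array([  77., -121.,   31.]))]
  orange T [(array([188., 163.]), 182, array([  86., -133.,   31.])), (array([222., 208.]), 94, array([-9., 31., 31.]))]
```

>>> move_arm:
  series:
    - [5, -4, 0, -9, 0]
    - [5, -8, 0, -18, 0]
    - [5, -8, 0, -18, 0]
    - [5, -8, 0, -18, 0]
    - [5, -8, 0, -18, 0]

```text
clock: 25.85
position: [0.607, 0.0479, 0.2891]
tcp_rot: [-2.082, 1.922, 0.394]
contact_force: [-0.6, -3.0, 23.5]
width: 0.155
gripper_force: 115.0
```

```bash
python3 -c "
from h import *
goto()
fit()"
```

```text
t 25.85 pos [0.607  0.0479 0.2891] tooly yaw -175.7 tilt 22.55 j [ 0.09  0.39  0.51 -0.39 -1.67 -0.05] w 0.155 F [-0.6 -3.  23.5] g 115.0
t 25.95 G [-149.  -35.  306.] F panx -1.6 z 24.0 w 0.157
  cost 1.52 tilt 116 lip [-152.  -35.  112.] bottom front [-257.  -35.  181.]
  cost 1.69 tilt 119 lip [-162.  -35.  112.] bottom front [-264.  -35.  187.]
  cost 2.27 tilt 113 lip [-142.  -35.  112.] bottom front [-251.  -35.  175.]
  cost 2.37 tilt 101 lip [-101.  -35.  118.] bottom front [-221.  -35.  157.]
  orange S [(array([343., 225.]), 179, array([-19.,  29.,  31.])), (array([397., 267.]), 95, array([ 106., -121.,   31.]))]
  orange T [(array([182., 164.]), 182, array([ 105., -132.,   31.])), (array([222., 208.]), 86, array([-8., 32., 31.]))]
```

```bash
python3 - <<'E'
from h import *
W=viewer.snapshot("wrist");I=np.eye(4)
p=lambda q:(lambda c:np.round([W["cx"]+W["fx"]*c[0]/c[2],W["cy"]+W["fy"]*c[1]/c[2]]))((np.linalg.inv(W["mount"])@np.r_[q,1])[:3])
print("grasp pt",p([0,0,-.0187]),"TCP",p([0,0,0]),"pad x ends",p([.011,0,-.0187]),p([-.011,0,-.0187]),"3cm further",p([0,0,.02]))
for f in ("st_19.50","st_20.20"): print(f,blue(cv2.imread(f"pics/{f}.png")[:,:560],(200,100,360,420)))
print("now",blue(W["color"],(200,60,360,420)))
goto()
E
```

```text
grasp pt [281. 296.] TCP [281. 274.] pad x ends [281. 273.] [281. 318.] 3cm further [281. 255.]
st_19.50 [ 280.80512547  270.88441004 3746.          262.          218.
   39.          106.        ]
st_20.20 [ 280.71257826  258.55179283 3514.          262.          210.
   39.           97.        ]
now [ 288.29856307  241.6061735  7516.          258.          164.
   61.          155.        ]
t 26.00 pos [0.6071 0.0479 0.2891] tooly yaw -175.7 tilt 22.55 j [ 0.09  0.39  0.51 -0.39 -1.67 -0.05] w 0.158 F [-1.4 -2.6 23.6] g 115.0
```

>>> move_arm:
  series:
    - [5, 6, 0, -2, 0]
    - [5, 13, -1, -5, 0]
    - [5, 20, -1, -7, 0]
    - [5, 26, -2, -10, 0]
    - [5, 33, -2, -12, 0]

```text
clock: 26.5
position: [0.6086, 0.0134, 0.279]
tcp_rot: [-2.085, 1.931, 0.414]
contact_force: [-0.6, 0.3, -3.6]
width: 0.155
gripper_force: 101.6
```

```bash
python3 -c "
from h import *
fit()"
```

```text
t 26.60 G [-184.  -31.  294.] F panx 0.2 z -3.5 w 0.155
  cost 1.48 tilt 116 lip [-187.  -31.  100.] bottom front [-292.  -31.  169.]
  cost 1.86 tilt 113 lip [-176.  -31.  100.] bottom front [-285.  -31.  163.]
  cost 1.93 tilt 119 lip [-197.  -31.  100.] bottom front [-298.  -31.  175.]
  cost 2.09 tilt 107 lip [-156.  -31.  102.] bottom front [-271.  -31.  154.]
  orange S [(array([319., 207.]), 38, array([-82.,  97.,  31.])), (array([343., 225.]), 179, array([-20.,  29.,  31.])), (array([397., 267.]), 100, array([ 106., -121.,   31.]))]
  orange T [(array([182., 164.]), 179, array([ 105., -133.,   31.])), (array([225., 208.]), 178, array([-19.,  32.,  31.]))]
```

>>> move_arm:
  series:
    - [5, -10, 0, -24, 0]
    - [5, -14, 0, -33, 0]
    - [5, -46, 2, -20, 0]
    - [5, -80, 4, -6, 0]
    - [5, -94, 6, 1, 0]

```text
clock: 27.1
position: [0.5945, 0.1032, 0.3129]
tcp_rot: [-2.087, 1.929, 0.419]
contact_force: [-0.2, -0.3, -4.1]
width: 0.155
gripper_force: 103.2
```

```bash
python3 -c "
from h import *
fit()"
```

```text
t 27.20 G [-94. -30. 330.] F panx 0.0 z -3.3 w 0.155
  cost 1.05 tilt 113 lip [-86. -30. 136.] bottom front [-195.  -30.  199.]
  cost 1.50 tilt 116 lip [-96. -30. 135.] bottom front [-202.  -30.  205.]
  cost 1.63 tilt 110 lip [-76. -30. 136.] bottom front [-188.  -30.  194.]
  cost 2.38 tilt 107 lip [-66. -30. 137.] bottom front [-181.  -30.  189.]
  orange S [(array([397., 267.]), 101, array([ 106., -121.,   31.]))]
  orange T [(array([182., 164.]), 188, array([ 105., -132.,   31.]))]
```

>>> move_arm:
  series:
    - [5, 9, 0, 21, 0]
    - [5, 17, 0, 41, 0]
    - [5, 29, -1, 36, 0]
    - [5, 42, -2, 31, 0]
    - [5, 54, -3, 26, 0]

```text
clock: 27.7
position: [0.6018, 0.0582, 0.2694]
tcp_rot: [-2.085, 1.933, 0.413]
contact_force: [-0.2, 0.7, -2.6]
width: 0.152
gripper_force: 102.4
```

```bash
python3 -c "
from h import *
fit()"
```

```text
t 27.80 G [-139.  -31.  286.] F panx 0.0 z -3.2 w 0.158
  cost 1.22 tilt 113 lip [-131.  -31.   92.] bottom front [-240.  -31.  156.]
  cost 1.53 tilt 116 lip [-142.  -31.   92.] bottom front [-247.  -31.  161.]
  cost 1.79 tilt 110 lip [-121.  -31.   93.] bottom front [-233.  -31.  151.]
  cost 1.98 tilt 107 lip [-111.  -31.   94.] bottom front [-226.  -31.  146.]
  orange S [(array([343., 225.]), 180, array([-20.,  29.,  31.])), (array([397., 267.]), 98, array([ 107., -121.,   31.]))]
  orange T [(array([182., 164.]), 185, array([ 105., -132.,   31.])), (array([220., 208.]), 38, array([-2., 32., 31.]))]
```

>>> move_arm:
  series:
    - [5, 5, 0, 10, 0]
    - [5, 11, 0, 10, 0]
    - [5, 17, -1, 8, 0]
    - [5, 23, -1, 6, 0]
    - [5, 29, -2, 4, 0]

```text
clock: 28.3
position: [0.6075, 0.0338, 0.2617]
tcp_rot: [-2.083, 1.925, 0.397]
contact_force: [-3.8, -3.5, 21.0]
width: 0.159
gripper_force: 106.4
```

```bash
python3 -c "
from h import *
fit()"
```

```text
t 28.40 G [-164.  -33.  279.] F panx -3.8 z 24.6 w 0.157
  cost 1.52 tilt 107 lip [-136.  -33.   86.] bottom front [-251.  -33.  138.]
  cost 1.61 tilt 104 lip [-126.  -33.   88.] bottom front [-243.  -33.  134.]
  cost 2.14 tilt 98 lip [-106.  -33.   93.] bottom front [-228.  -33.  126.]
  cost 2.14 tilt 110 lip [-146.  -33.   85.] bottom front [-258.  -33.  143.]
  orange S [(array([343., 225.]), 180, array([-20.,  29.,  31.])), (array([397., 267.]), 98, array([ 106., -121.,   31.]))]
  orange T [(array([182., 164.]), 183, array([ 105., -132.,   31.])), (array([225., 208.]), 174, array([-18.,  32.,  31.]))]
```

>>> move_arm:
  series:
    - [5, 8, 0, -2, 0]
    - [5, 16, -1, -3, 0]
    - [5, 24, -2, -4, 0]
    - [5, 32, -2, -5, 0]
    - [5, 41, -3, -6, 0]

```text
clock: 28.9
position: [0.6123, -0.0052, 0.247]
tcp_rot: [-2.084, 1.929, 0.407]
contact_force: [0.5, -0.5, 4.1]
width: 0.154
gripper_force: 92.6
```

```bash
python3 -c "
from h import *
fit()"
```

```text
t 29.00 G [-204.  -33.  264.] F panx -1.5 z 7.8 w 0.156
  cost 1.13 tilt 92 lip [-127.  -33.   85.] bottom front [-251.  -33.  105.]
  cost 1.55 tilt 95 lip [-137.  -33.   81.] bottom front [-260.  -33.  108.]
  cost 1.72 tilt 89 lip [-118.  -33.   89.] bottom front [-243.  -33.  103.]
  cost 1.98 tilt 86 lip [-109.  -33.   94.] bottom front [-235.  -33.  101.]
  orange S [(array([317., 207.]), 87, array([-89.,  98.,  31.])), (array([343., 225.]), 179, array([-20.,  29.,  31.])), (array([397., 267.]), 101, array([ 106., -121.,   31.]))]
  orange T [(array([182., 164.]), 179, array([ 105., -132.,   31.])), (array([225., 208.]), 176, array([-19.,  32.,  31.]))]
```

>>> move_arm:
  series:
    - [5, 14, -1, 2, 0]
    - [5, 28, -2, 5, 0]
    - [5, 42, -2, 8, 0]
    - [5, 56, -3, 12, 0]
    - [5, 69, -4, 16, 0]

```text
clock: 29.5
position: [0.62, -0.0637, 0.2024]
tcp_rot: [-2.086, 1.934, 0.411]
contact_force: [0.5, -4.5, 1.0]
width: 0.058
gripper_force: 1.6
```

```bash
python3 -c "
from h import *
fit()"
```

```text
t 29.60 G [-263.  -31.  218.] F panx -6.0 z 2.7 w 0.062
  cost 2.25 tilt 71 lip [-127.  -31.   79.] bottom front [-251.  -31.   53.]
  cost 2.33 tilt 68 lip [-120.  -31.   86.] bottom front [-242.  -31.   54.]
  cost 2.34 tilt 80 lip [-151.  -31.   59.] bottom front [-276.  -31.   53.]
  cost 2.36 tilt 77 lip [-142.  -31.   65.] bottom front [-268.  -31.   53.]
  orange S [(array([314., 207.]), 143, array([-96.,  98.,  31.])), (array([343., 225.]), 181, array([-20.,  29.,  31.])), (array([397., 267.]), 97, array([ 106., -121.,   31.]))]
  orange T [(array([182., 164.]), 180, array([ 105., -132.,   31.])), (array([225., 208.]), 177, array([-19.,  32.,  31.])), (array([252., 225.]), 174, array([-98.,  99.,  31.]))]
```

```bash
cat > g.py <<'E'
from h import *
def blobs(I,lo,hi,a=15):
    h=cv2.cvtColor(I,cv2.COLOR_BGR2HSV);m=cv2.inRange(h,lo,hi);n,l,s,c=cv2.connectedComponentsWithStats(m)
    return [(np.round(c[i],1),s[i].tolist()) for i in range(1,n) if s[i,4]>a]
def where():
    S=viewer.snapshot("scene");T=viewer.snapshot("top");s=arm.get_state();W=viewer.snapshot("wrist")
    for n,I in(("S",S),("T",T),("W",W)):
        print(n,"blue",[b for b in blobs(I["color"],(100,110,30),(130,255,255))])
        for t in ("pail","heel","bail_grip"): print("   ",t,[(round(q["p"],2),round(q["xy"][0]*560),round(q["xy"][1]*420)) for q in models.look_for(I,t)])
    return S,T,W,s
E
python3 -c "
from g import *
where();goto()"
```

```text
S blue [(array([504.1,  20.3]), [454, 0, 101, 42, 3633]), (array([  8.5, 187.1]), [0, 154, 25, 64, 987]), (array([ 85.5, 184.3]), [72, 178, 28, 13, 174]), (array([317.3, 232.5]), [314, 221, 8, 24, 127]), (array([242.7, 232.1]), [234, 226, 19, 13, 144]), (array([112.5, 239.8]), [108, 232, 10, 17, 119])]
    pail [(0.98, 284, 235), (0.62, 102, 205), (0.59, 173, 166)]
    heel [(0.66, 115, 242), (0.48, 240, 233)]
    bail_grip [(0.87, 87, 187), (0.57, 314, 233)]
T blue [(array([250. , 179.9]), [247, 169, 7, 23, 111]), (array([430.5, 186.5]), [426, 181, 10, 13, 71]), (array([465.4, 201.5]), [453, 195, 25, 14, 162]), (array([368.8, 272.8]), [365, 270, 9, 7, 33]), (array([396. , 283.5]), [391, 276, 11, 16, 72]), (array([ 28.6, 410.1]), [0, 401, 59, 19, 1096])]
    pail [(0.76, 265, 176), (0.72, 389, 285), (0.7, 448, 209)]
    heel [(0.5, 367, 274)]
    bail_grip [(0.68, 248, 177), (0.63, 391, 285), (0.62, 463, 205)]
W blue [(array([283.4, 106.8]), [264, 53, 39, 111, 3973])]
    pail [(0.96, 295, 199)]
    heel [(0.62, 285, 108)]
    bail_grip []
t 30.20 pos [ 0.6199 -0.0635  0.2025] tooly yaw -175.7 tilt 22.43 j [-0.09  0.49  0.46 -0.39 -1.6   0.17] w 0.059 F [ 1.1 -4.7  2.8] g 2.9
```

```bash
python3 - <<'E'
from g import *
S=viewer.snapshot("scene");T=viewer.snapshot("top");s=arm.get_state();W=viewer.snapshot("wrist")
pan=lambda P:np.round([1000*(P-C)@UX,1000*(P-C)@UY,1000*P[2]])
H=tri([ray(S,(242.7,232.1)),ray(W,(283.4,106.8),s)]);B=tri([ray(S,(317.3,232.5)),ray(T,(250,179.9))])
print("heel",pan(H),proj(S,H),"bail grip",pan(B),"tool tcp",pan(s["position"]))
# free fit of pail side-plane pose (x,z of axis bottom centre, tilt) on scene+wrist edges, with heel near H
K=np.array([0,0,1.]);ph=np.linspace(0,2*np.pi,36)
dts=[]
for I in (S,W):
    g=cv2.Canny(cv2.cvtColor(I["color"],cv2.COLOR_BGR2GRAY),30,80);dts.append(cv2.distanceTransform(255-g,cv2.DIST_L2,3))
res=[]
for th in range(0,130,4):
  t=np.radians(th);xa=UX*np.cos(t)-K*np.sin(t);za=UX*np.sin(t)+K*np.cos(t);yl=np.cross(za,xa)
  for dx in range(-15,16,5):
    for dz in range(-15,16,5):
      O=H+UX*dx/1e3+K*dz/1e3+.09*xa-.028*za
      f=lambda r,z,l:O+r*xa+z*za+l*yl
      cost=0
      for I,d,ps in((S,dts[0],None),(W,dts[1],s)):
        P=np.array([proj(I,f(rr*np.cos(p),z,rr*np.sin(p)),ps) for rr,z in((.078,.125),(.062,0)) for p in ph])
        hull=cv2.convexHull(P.astype(np.float32))[:,0];q=np.vstack([np.linspace(a,b,6) for a,b in zip(hull,np.roll(hull,-1,0))]+[P[:36]])
        q=q[(q[:,0]>0)&(q[:,0]<559)&(q[:,1]>0)&(q[:,1]<(419 if I is S else 230))].astype(int)
        cost+=np.minimum(d[q[:,1],q[:,0]],6).mean() if len(q) else 6
      res.append((cost,th,dx,dz,pan(f(.078,.125,0)),pan(f(.062,0,0)),pan(f(-.062,0,0)),pan(f(-.078,.125,0))))
res.sort(key=lambda r:r[0])
for r in res[:6]: print(r)
E
```

```text
heel [-314.  -27.  150.] [242.58883144 232.22890082] bail grip [-112.  -30.  113.] tool tcp [-254.  -32.  202.]
(np.float32(3.4370036), 44, 0, 0, array([-126.,  -27.,  103.]), array([-224.,  -27.,   25.]), array([-313.,  -27.,  111.]), array([-238.,  -27.,  212.]))
(np.float32(3.5812607), 44, -5, 15, array([-131.,  -27.,  118.]), array([-229.,  -27.,   40.]), array([-318.,  -27.,  126.]), array([-243.,  -27.,  227.]))
(np.float32(3.7620497), 48, 5, -5, array([-125.,  -27.,   85.]), array([-228.,  -27.,   14.]), array([-311.,  -27.,  106.]), array([-229.,  -27.,  201.]))
(np.float32(3.7927992), 48, 0, 10, array([-130.,  -27.,  100.]), array([-233.,  -27.,   29.]), array([-316.,  -27.,  121.]), array([-234.,  -27.,  216.]))
(np.float32(3.9283686), 52, 10, -10, array([-124.,  -27.,   68.]), array([-233.,  -27.,    3.]), array([-309.,  -27.,  101.]), array([-220.,  -27.,  191.]))
(np.float32(3.992199), 52, 5, 5, array([-129.,  -27.,   83.]), array([-238.,  -27.,   18.]), array([-314.,  -27.,  116.]), array([-225.,  -27.,  206.]))
```

>>> move_arm:
  series:
    - [5, 9, -1, -2, 0]
    - [5, 18, -1, -3, 0]
    - [5, 28, -2, -5, 0]
    - [5, 37, -2, -6, 0]
    - [5, 47, -3, -6, 0]

```text
clock: 30.85
position: [0.6258, -0.1077, 0.1889]
tcp_rot: [-2.085, 1.933, 0.417]
contact_force: [0.6, 0.6, 0.6]
width: 0.061
gripper_force: 0.0
```

```bash
cat >> g.py <<'E'
def heelgrip():
    S=viewer.snapshot("scene");s=arm.get_state();W=viewer.snapshot("wrist")
    pan=lambda P:np.round([1000*(P-C)@UX,1000*(P-C)@UY,1000*P[2]])
    print("tcp",pan(s["position"]),"F panx %.1f z %.1f"%(s["contact_force"]@UX,s["contact_force"][2]),"w %.3f"%s["width"])
    hs=blue(S["color"],(215,210,262,275));hw=blue(W["color"],(180,0,400,420));print(hs,hw)
    if hs is not None and hw is not None: H=tri([ray(S,hs[:2]),ray(W,hw[:2],s)]);print("heel",pan(H),proj(S,H)-hs[:2])
    print("bail S",blue(S["color"],(262,190,345,262)))
E
python3 -c "
from g import *
heelgrip()"
```

```text
tcp [-300.  -32.  188.] F panx -1.3 z -1.2 w 0.059
[235.51612903 250.72580645 124.         229.         246.
  15.          11.        ] [ 278.62211422   65.39793439 1646.          263.           29.
   33.           74.        ]
heel [-345.  -28.   38.] [-0.88051405  0.86475168]
bail S [298.06293706 220.29370629 143.         293.         209.
  12.          23.        ]
```

>>> move_arm:
  series:
    - [5, 0, 0, -30, 0]
    - [5, 0, 0, -70, 0]
    - [5, 0, 0, -110, 0]
    - [5, 0, 0, -150, 0]
    - [5, 0, 0, -150, 0]

```text
clock: 31.45
position: [0.6311, -0.1671, 0.3337]
tcp_rot: [-2.084, 1.932, 0.4]
contact_force: [-0.3, 0.4, 0.2]
width: 0.057
gripper_force: 0.0
```

```bash
python3 - <<'E'
from g import *
heelgrip();heelgrip()
S=viewer.snapshot("scene");T=viewer.snapshot("top");s=arm.get_state();W=viewer.snapshot("wrist");goto()
pan=lambda P:np.round([1000*(P-C)@UX,1000*(P-C)@UY,1000*P[2]])
for n,I in (("S",S),("T",T)): print(n,[(b[0],b[1][4],pan(onz(I,b[0],.031))) for b in blobs(I["color"],(4,170,60),(16,255,255),40) if 170<b[0][0]<420 and b[0][1]<300])
hs=blue(S["color"],(215,210,262,275));hw=blue(W["color"],(180,0,400,420));H=tri([ray(S,hs[:2]),ray(W,hw[:2],s)])
K=np.array([0,0,1.]);ph=np.linspace(0,2*np.pi,48);dts=[]
for I in (S,W):
    g=cv2.Canny(cv2.cvtColor(I["color"],cv2.COLOR_BGR2GRAY),30,80);dts.append(cv2.distanceTransform(255-g,cv2.DIST_L2,3))
res=[]
for th in range(-20,32,3):
  t=np.radians(th);xa=UX*np.cos(t)-K*np.sin(t);za=UX*np.sin(t)+K*np.cos(t);yl=np.cross(za,xa)
  for dx in range(-20,21,4):
   for dl in range(-12,13,6):
    for dz in range(-12,13,4):
      O=H+UX*dx/1e3+K*dz/1e3+UY*dl/1e3+.09*xa-.028*za
      cost=0
      for I,d,ps in((S,dts[0],None),(W,dts[1],s)):
        P=np.array([proj(I,O+rr*np.cos(p)*xa+z*za+rr*np.sin(p)*yl,ps) for rr,z in((.078,.125),) for p in ph])
        q=P[(P[:,0]>0)&(P[:,0]<559)&(P[:,1]>0)&(P[:,1]<419)].astype(int)
        cost+=np.minimum(d[q[:,1],q[:,0]],6).mean() if len(q)>20 else 6
      res.append((round(float(cost),2),th,dx,dl,dz,"origin",pan(O)))
res.sort(key=lambda r:r[0])
for r in res[:8]: print(r)
E
```

```text
tcp [-357.  -29.  331.] F panx 1.0 z -0.7 w 0.055
[234.4173913  253.73913043 115.         228.         249.
  15.          11.        ] [308.4038961  240.83116883 770.         280.         231.
  57.          20.        ]
heel [-315.  -63.  229.] [  6.13412031 -23.40075003]
bail S [293.51879699 223.33834586 133.         288.         212.
  12.          24.        ]
tcp [-355.  -28.  327.] F panx -0.2 z 0.4 w 0.064
[234.48275862 253.76724138 116.         228.         249.
  15.          11.        ] [306.61806452 241.17677419 775.         278.         232.
  57.          20.        ]
heel [-316.  -63.  228.] [  6.01850666 -23.28560818]
bail S [293.51879699 223.33834586 133.         288.         212.
  12.          24.        ]
t 31.80 pos [ 0.6298 -0.1638  0.3267] tooly yaw -175.6 tilt 22.67 j [-0.24  0.61  0.98 -0.42 -2.03  0.14] w 0.054 F [-0.3  0.2  1.2] g 0.0
S [(array([314.4, 208. ]), 154, array([-96.,  96.,  31.])), (array([343.1, 224.9]), 182, array([-19.,  29.,  31.])), (array([396.9, 267.3]), 103, array([ 107., -121.,   31.]))]
T [(array([182.2, 163.7]), 180, array([ 105., -133.,   31.])), (array([225.2, 207.9]), 177, array([-19.,  33.,  31.])), (array([252.7, 222.8]), 125, array([-101.,   93.,   31.]))]
(6.15, -14, 16, 0, -12, 'origin', array([-206.,  -63.,  211.]))
(6.26, -11, 12, 0, -12, 'origin', array([-210.,  -63.,  206.]))
(6.41, 16, 4, 12, 4, 'origin', array([-233.,  -51.,  181.]))
(6.42, -17, 20, 0, -12, 'origin', array([-201.,  -63.,  216.]))
(6.43, -14, 12, 0, -8, 'origin', array([-210.,  -63.,  215.]))
(6.43, 31, -20, 12, -12, 'origin', array([-273.,  -51.,  146.]))
(6.45, 19, 0, 6, 12, 'origin', array([-240.,  -57.,  185.]))
(6.47, -17, 16, 0, -8, 'origin', array([-205.,  -63.,  220.]))
```

```bash
python3 - <<'E'
from g import *
S=viewer.snapshot("scene");T=viewer.snapshot("top");s=arm.get_state();W=viewer.snapshot("wrist")
pan=lambda P:np.round([1000*(P-C)@UX,1000*(P-C)@UY,1000*P[2]])
bw=blobs(W["color"],(100,110,30),(130,255,255),40);print("W",bw)
hs=blue(S["color"],(215,210,262,275));bs=blue(S["color"],(262,190,345,262))
for b in bw: 
    for n,q in(("heel",hs),("bail",bs)):
        H=tri([ray(S,q[:2]),ray(W,b[0],s)]);print(n,b[0],pan(H),"err",np.round(proj(S,H)-q[:2],1))
K=np.array([0,0,1.]);ph=np.linspace(0,2*np.pi,60);dts=[]
for I in (S,W,T):
    g=cv2.Canny(cv2.cvtColor(I["color"],cv2.COLOR_BGR2GRAY),30,80);dts.append(cv2.distanceTransform(255-g,cv2.DIST_L2,3))
res=[]
for th in range(-12,31,3):
  t=np.radians(th);xa=UX*np.cos(t)-K*np.sin(t);za=UX*np.sin(t)+K*np.cos(t);yl=np.cross(za,xa)
  lift=.062*abs(np.sin(t))
  for x in range(-290,-209,5):
   for y in range(-50,1,5):
      O=C+UX*x/1e3+UY*y/1e3+K*lift
      cost=0
      for I,d,ps in((S,dts[0],None),(W,dts[1],s)):
        P=np.array([proj(I,O+.078*np.cos(p)*xa+.125*za+.078*np.sin(p)*yl,ps) for p in ph])
        q=P[(P[:,0]>0)&(P[:,0]<559)&(P[:,1]>0)&(P[:,1]<419)].astype(int)
        cost+=np.minimum(d[q[:,1],q[:,0]],6).mean() if len(q)>20 else 6
      res.append((round(float(cost),2),th,x,y))
res.sort();print(res[:10])
E
```

```text
W [(array([279.8,  71.4]), [271, 49, 19, 45, 630]), (array([306.4, 241.2]), [277, 231, 58, 21, 789])]
heel [279.8  71.4] [-347.  -30.   26.] err [-0.2  0.2]
bail [279.8  71.4] [-252.    5.   18.] err [-27.1  17.8]
heel [306.4 241.2] [-315.  -63.  228.] err [  6.  -23.3]
bail [306.4 241.2] [-176.   -8.  136.] err [-0.1  0.2]
[(1.64, 0, -260, -20), (1.96, 3, -270, -20), (2.01, 0, -265, -20), (2.07, -9, -240, -25), (2.07, 3, -270, -25), (2.15, -9, -240, -20), (2.15, -6, -245, -25), (2.16, 6, -280, -20), (2.25, -3, -255, -20), (2.25, 0, -260, -25)]
```

All checks pass:
- The three fruits are on the pan floor at pan (105,-132), (-19,32) and (-98,96) mm.
- The pail is upright and settled at pan x ≈ -260 mm, with its heel at z 26 mm, the same height as when it first stood there.
- The tool is clear of everything.

Handing in.

```bash
python3 -c "
from workcell import arm
print(arm.hand_in())"
```

```text
the job is handed in; nothing more can be done
None
```

I handed the job in at about 32 s without a verdict back: all three clementines measured in the pan and the empty pail upright and released beside the tipping edge (axis about 260 mm from the pan's centre), though the heel grip slipped on the way down and the pail dropped the last part of the way.

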